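# Clear the wood offcuts into the dump hopper and drop them into its drawer

### The job

Clear the desk of the wood offcuts: push the offcut box's drawer fully home and put every wood offcut into the open hopper on top, leaving the eraser, the sharpener and the other desk things where they are. Only when all the offcuts are in the hopper and the drawer is shut, swing the sprung lever all the way to its stop so that they drop into the drawer, then let it spring back to rest.

Things in the scene. Friction and masses are not known exactly. Their poses are not given: they have to be found in the camera images.
- hopper: the offcut box: fixed grey sheet-metal unit, open on top, 148 mm square seen from above (without drawer nose and lever), 200 mm high. Origin under the centre of the square hopper, on the table; z up; local -x = front, where the drawer slides out; local +y = the lever's side. Below the hopper's flap floor is the catch drawer
- hopper_mouth (a point): centre of the hopper's open mouth, level with the rim, 200 mm above the table. Inside 136 mm square, walls 6 mm; its floor, 152 mm above the table, is two steel flaps hinged along the local +-y walls that meet in the middle. They are geared to the lever: they open downwards as it swings and shut as it springs back
- drawer (a joint): how far the catch drawer is out, m: 0 = fully home, up to 0.06 out along the hopper's local -x; friction about 1.5 N, it stays where left. Its tray lies wholly under the hopper only when home; a nose under a fixed deck (top 60 mm high) always stands out: its grey front face (148 mm wide, 6 to 56 mm high) is 124 mm ahead of the hopper's origin when home
- drawer_knob (a point): centre of the outer end face of the steel knob on the drawer front: 26 mm in diameter, 20 mm proud of the front, 30 mm above the table; at local (-144, 0, 30) mm of the hopper when home. Push it along the hopper's local +x to shut the drawer
- lever (a joint): angle of the dump lever, rad: 0 = at rest, 1.1 = at its stop (flaps hanging open at about 79 degrees). Positive is about the hopper's local +y. Sprung: about 2 N at the grip to start it, 5 N at the stop; springs back to 0 by itself when let go. Its hinge axis runs along the hopper's local y through local (0, 111, 122) mm; its steel arm lies close beside the hopper, local y 81 to 91 mm
- lever_grip (a point): middle of the lever's black grip: horizontal round bar, 16 mm in diameter, 50 mm long along the hopper's local y, standing out beside the hopper, 100 mm from the pivot. At rest it leans to local -x, at local (-52, 111, 207) mm; it swings over the top to (+52, 111, 207) mm at the stop. Push it from its -x side towards +x
- offcut_1: wood offcut, debris to be cleared (may be absent): plain block 28 x 44 x 24 mm (x by y by z of the body). Origin at the centre of its underside; starts lying on the table on its underside; 15 to 31 g
- offcut_1_mid (a point): centre of offcut_1's bounding box, 12 mm above its underside; axes as the body
- offcut_2: wood offcut, debris to be cleared (may be absent): stepped moulding end, 30 x 40 x 26 mm overall: base 14 mm thick, with an 18 mm wide step (12 mm high) flush with the base's -x side (x by y by z of the body). Origin at the centre of its underside; starts lying on the table on its underside; 15 to 31 g
- offcut_2_mid (a point): centre of offcut_2's bounding box, 13 mm above its underside; axes as the body
- offcut_3: wood offcut, debris to be cleared (may be absent): L-profile moulding end, 32 x 42 x 26 mm overall: base 12 mm thick, with a 12 mm wide upstand (14 mm high) flush along the base's -x side (x by y by z of the body). Origin at the centre of its underside; starts lying on the table on its underside; 15 to 31 g
- offcut_3_mid (a point): centre of offcut_3's bounding box, 13 mm above its underside; axes as the body
- offcut_4: wood offcut, debris to be cleared (may be absent): block with a notch across the middle of its top, 26 x 48 x 24 mm overall, notch 16 mm wide and 12 mm deep (x by y by z of the body). Origin at the centre of its underside; starts lying on the table on its underside; 15 to 31 g
- offcut_4_mid (a point): centre of offcut_4's bounding box, 12 mm above its underside; axes as the body
- offcut_5: wood offcut, debris to be cleared (may be absent): small plain block 24 x 34 x 20 mm (x by y by z of the body). Origin at the centre of its underside; starts lying on the table on its underside; 15 to 31 g
- offcut_5_mid (a point): centre of offcut_5's bounding box, 10 mm above its underside; axes as the body
- offcut_6: wood offcut, debris to be cleared (may be absent): stepped (half-lap) block end, 26 x 40 x 24 mm overall: 12 mm thick, full height only over the last 20 mm at its +y end (x by y by z of the body). Origin at the centre of its underside; starts lying on the table on its underside; 15 to 31 g
- offcut_6_mid (a point): centre of offcut_6's bounding box, 12 mm above its underside; axes as the body
- offcut_7: wood offcut, debris to be cleared (may be absent): T-section moulding end, 30 x 36 x 24 mm overall: base 12 mm thick with a 12 mm wide rib (12 mm high) along the middle of its top, along y (x by y by z of the body). Origin at the centre of its underside; starts lying on the table on its underside; 15 to 31 g
- offcut_7_mid (a point): centre of offcut_7's bounding box, 12 mm above its underside; axes as the body
- eraser: white rubber eraser in a blue sleeve, 20 x 43 x 12 mm, lying among the offcuts; not debris, leave it. Origin at the centre of its underside, long axis y
- sharpener: small grey metal pencil sharpener, 15 x 26 x 12 mm, lying among the offcuts; not debris, leave it. Origin at the centre of its underside
- ink_pot: small open round pot, 61 mm across, 40 mm high, beside the work; leave it. Origin at the centre of its underside

How it is judged:
By the outcome, as a careful person would: the job done as asked, in the order asked, and still so for the second after the job is handed in, with the robot touching nothing.
Of offcut_1, offcut_2, offcut_3, offcut_4, offcut_5, offcut_6, offcut_7 only 5 to 7 are there at a start; the rules pass over those that are not, and their reading is None.
At some moment in a run one of offcut_1, offcut_2, offcut_3, offcut_4, offcut_5, offcut_6, offcut_7 may be knocked a few centimetres aside while the robot is not near it.
Once in a run the grip may slacken for a moment while it holds something.
It also fails if it takes over 210 s, if anything falls off the work surface, if the arm or the gripper's body presses on something with over 40 N, if the wrist force passes 120 N, or if a joint passes its speed limit or range.

### The arm

A 7-joint arm with a two-finger parallel gripper is mounted at the origin on a cart in front of the work surface, level with it; the furniture and walls round the work are solid. World frame = base frame: x ahead of the robot, y to its left, z up, the work surface at z = 0. Lengths are in mm, angles in rad, forces in N, time in s.
With the tool pointing down it reaches from about 400 to 875 mm from the base axis. Payload 19.3 kg.
Tool frame: the origin (TCP) lies on the centre line of the jaws, within the pads' length; the fingertips stand r.nose_length ahead of it and the grasp point (between the pads) lies 11 mm behind it (r.nose_length is the distance from the TCP to the fingertips, in mm); z points along the fingers, y is the direction in which the jaws open and shut (so a half turn about z gives the same grasp; the last joint's range is limited). The gripper opens to 85 mm and grips with 20 to 120 N. Pads are 22 mm wide; open, the fingers measure 114 mm over their backs; the gripper's body (76 mm by 85 mm) begins 54 mm behind the grasp point. The pads swing forward as they close: fully open they stand 13 mm farther back than shut.
Start: joints at [1.095, 0.521, -0.036, 1.599, 0.021, 1.021, -0.113], TCP at [246.693, -574.245, 239.291] pointing down, gripper open.
Joint ranges: [-2.91, 2.91], [-0.3, 2.13], [-1.5, 1.42], [0.17, 2.43], [-1.26, 4.41], [0.16, 1.93], [-2.52, 2.52]. Speed limits (rad/s): [1.89, 1.89, 2.39, 2.39, 3.01, 3.01, 3.01].

### API

Orientations are given as a 3x3 rotation matrix whose columns are the frame's x, y, z axes.
In Python, from workcell import r gives the robot as it stands.
- The arm moves only by the shell command python3 -m pendant 'ROWS' [OPENING]. ROWS is JSON, a list of rows, each a list of 6 numbers: the shift along the world's x, y, z in cm, then the turn, a rotation vector about the world's x, y, z in rad. In form: [[tx, ty, tz, rx, ry, rz], ...]. A call has 1 to 8 rows; each row is the pose to reach, as a shift and turn from the pose commanded when the call began; what a row does not reach only later rows make up. A row lasts 1/10 s, in which the tool goes at most 50 mm and 8.59 degrees, less where a joint would pass 70% of its speed; a pose out of reach is approached as far as the arm can. A call with a gripper value outside its range is refused whole. OPENING is the finger opening in cm, from 0 to 8.54, set as the call begins (- or left out, the last holds). The fingers move at their own pace and stop on an object; the grip force is fixed at half the most. Time passes only in rows, so rows that repeat a pose let the fingers close. It gives the time, the measured TCP pose, the force and the opening at its end, in the units of the state.
- r.get_obs(): the state, without advancing time (a new reading comes with each control period).
- r.read_camera(name): name is "scene" or "side" or "wrist"; returns a dict with "img" (400x640x3 uint8, red, green, blue), "vfov" (degrees; the focal length in pixels is half the picture's height over the tangent of half this angle, whatever the lens; pixels are square), "cx", "cy" (the principal point, pixels), "D" ([k1, k2, p1, p2, k3] as OpenCV has them; the pictures are not rectified), "position" and "rotation" of the camera in the world; the wrist camera has in their place "tool_from_camera" (4x4, takes a point from camera to tool coordinates, whose origin is the TCP and whose axes are the flange's). Camera axes: x right, y up, looking along -z (the intrinsics and any distortion apply to the point x, -y, -z); pixel columns grow to the right and rows downward; lengths in mm; the calibration is good to about 2 mm. A picture is of the moment at which its call begins: read the wrist's pose just before it. There is no depth.
- r.close_job(): hands the job in, once; it reports no verdict.
Trained networks look in a picture, given as the dict that the camera call returned (one of the last four; its "shot" number tells which), for a name from the list of things; names that differ only in an ending like _2 or _b are one class to them, and where a whole thing is asked for, a point or a joint stands for the part that bears it (a point fixed in the world has none). Each returns a list of dicts, best first, with "conf" (0 to 1); they miss things now and then, are a little off and sometimes report something else, mostly with a low value. They report only what shows in the picture. A call takes as long as a camera call.
- r.recognise(picture, target): "box" ([centre column, centre row, width, height] in pixels, round what is visible of it).
The state is a dict: "time_s": time; "q": joint angles; "dq": joint speeds; "tau": joint torques, N m; "position": TCP position; "orientation": TCP orientation; "ft_force": force on the tool from outside, world axes, zero at the start; "torque": the same for the moment, N m; "width": finger opening in mm.
Only numpy, scipy, OpenCV 4.12 (cv2) and the standard library are available. Lean on these libraries where they do the work, as an engineer would, in place of code of your own. Each camera call takes 0.05 s, during which the arm holds its last target.

## Working session

There is one attempt and no reset: what is moved stays moved. The work goes in short steps, Python scripts to look and compute and a shell command to move; the robot and the scene stay as the last step left them, time stands still between calls to the robot, and variables do not carry over. Pictures are saved under pics/ and viewed, and the job is handed in when it is done.

```bash
ls; mkdir -p pics; python3 - <<'E'
from workcell import r
import cv2
o=r.get_obs();print({k:o[k] for k in('time_s','position','orientation','ft_force','width')}, r.nose_length)
for n in('scene','side','wrist'):
    p=r.read_camera(n);cv2.imwrite(f'pics/{n}0.png',p['img'][:,:,::-1]);print({k:v for k,v in p.items() if k!='img'})
E
```

```text
pics
{'time_s': 0.0, 'position': array([ 246.54318231, -573.96437848,  238.72297619]), 'orientation': array([[ 9.18799675e-01,  3.94723780e-01, -5.43900149e-04],
       [ 3.94724141e-01, -9.18799127e-01,  1.00801460e-03],
       [-1.01847648e-04, -1.14085401e-03, -9.99999344e-01]]), 'ft_force': array([0.44416055, 0.49761733, 0.52323545]), 'width': 84.9969979948687} 8.0
{'vfov': 47.237536791279325, 'cx': 324.8211901985346, 'cy': 197.01479555840655, 'D': array([-0.1134489,  0.       ,  0.       ,  0.       ,  0.       ]), 'position': array([ 151.55267604, -964.69300998,  942.64491683]), 'rotation': array([[ 0.88416922,  0.34023454, -0.32013317],
       [-0.46691955,  0.62130332, -0.62926014],
       [-0.01519623,  0.70584888,  0.70819943]]), 'shot': 1}
{'vfov': 47.61123816952204, 'cx': 322.54492138389827, 'cy': 199.80064668393422, 'D': array([-0.06557775,  0.        ,  0.        ,  0.        ,  0.        ]), 'position': array([ 59.19251418, 599.75023334, 693.01648308]), 'rotation': array([[-8.90852746e-01,  2.31104489e-01, -3.91116480e-01],
       [-4.54291313e-01, -4.54870800e-01,  7.65971252e-01],
       [-8.88071668e-04,  8.60048412e-01,  5.10211663e-01]]), 'shot': 2}
{'vfov': 59.201386221378186, 'cx': 319.01865455316187, 'cy': 202.99894024162612, 'D': array([-0.07998859,  0.        ,  0.        ,  0.        ,  0.        ]), 'tool_from_camera': array([[ 5.17890276e-04,  9.61362623e-01,  2.75284651e-01,
         7.00787160e+01],
       [ 9.99999807e-01, -5.92431680e-04,  1.87629416e-04,
        -5.49422909e-01],
       [ 3.43467256e-04,  2.75284501e-01, -9.61362744e-01,
        -1.34359226e+02],
       [ 0.00000000e+00,  0.00000000e+00,  0.00000000e+00,
         1.00000000e+00]]), 'shot': 3}
```

View pics/scene0.png

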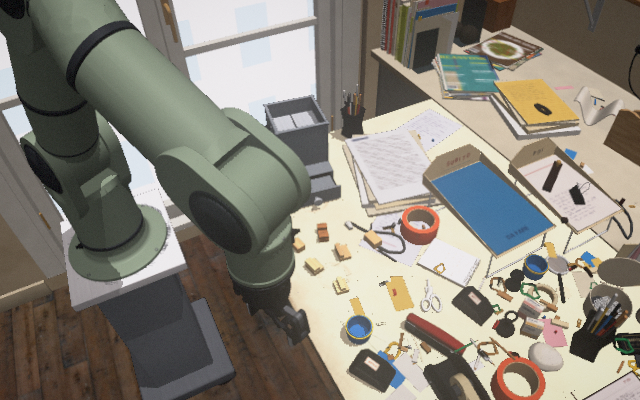

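View pics/side0.png

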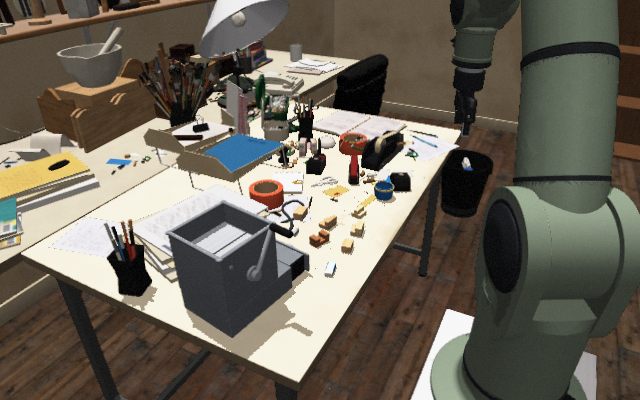

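View pics/wrist0.png

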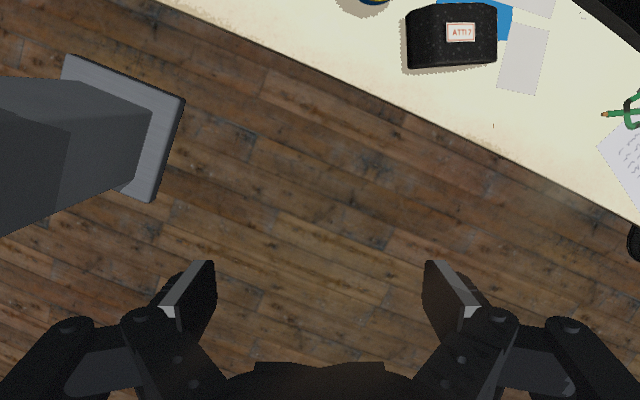

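```bash
cat > h.py <<'E'
import numpy as np, cv2
from workcell import r
def K(p):
    f=200/np.tan(np.radians(p['vfov'])/2); return np.array([[f,0,p['cx']],[0,f,p['cy']],[0,0,1.]])
def cam(name):
    if name=='wrist':
        o=r.get_obs()
        p=r.read_camera(name)
        T=p['tool_from_camera'];R=o['orientation']
        p['rotation']=R@T[:3,:3];p['position']=o['position']+R@T[:3,3]
    else: p=r.read_camera(name)
    return p
def save(p,fn,crop=None,s=1):
    im=p['img'][:,:,::-1]
    if crop: x0,y0,x1,y1=crop; im=im[y0:y1,x0:x1]
    if s!=1: im=cv2.resize(im,None,fx=s,fy=s,interpolation=cv2.INTER_CUBIC)
    cv2.imwrite(fn,im)
def unproj(p,uv,z):
    u=cv2.undistortPoints(np.array(uv,float).reshape(-1,1,2),K(p),p['D']).reshape(-1,2)
    d=np.c_[u[:,0],-u[:,1],-np.ones(len(u))]@p['rotation'].T
    t=(z-p['position'][2])/d[:,2]
    return p['position']+d*t[:,None]
def proj(p,X):
    X=np.atleast_2d(X).astype(float)
    c=(X-p['position'])@p['rotation']
    c=c*[1,-1,-1]
    return cv2.projectPoints(c.reshape(-1,1,3),np.zeros(3),np.zeros(3),K(p),p['D'])[0].reshape(-1,2)
E
python3 - <<'E'
from h import *
p=cam('side');save(p,'pics/s1.png',(150,160,450,340),2.6)
for t in('offcut_1','eraser','sharpener','ink_pot','hopper','drawer_knob','lever_grip'):
    for d in r.recognise(p,t):
        if d['conf']>.2: print(t,round(d['conf'],2),np.round(d['box']), np.round(unproj(p,[d['box'][:2]],10 )))
q=cam('scene');save(q,'pics/c1.png',(250,80,450,360),2.1)
for t in('offcut_1','eraser','sharpener','ink_pot','hopper','drawer_knob'):
    for d in r.recognise(q,t):
        if d['conf']>.2: print(t,round(d['conf'],2),np.round(d['box']), np.round(unproj(q,[d['box'][:2]],10 )))
E
```

```text
offcut_1 0.81 [318. 240.  22.  16.] [[ 503. -240.   10.]]
offcut_1 0.6 [347. 245.  11.  18.] [[ 426. -253.   10.]]
offcut_1 0.51 [301. 211.  12.  17.] [[ 609. -340.   10.]]
offcut_1 0.51 [331. 220.  18.  16.] [[ 513. -338.   10.]]
offcut_1 0.47 [274. 250.  44.  61.] [[ 579. -150.   10.]]
offcut_1 0.44 [353. 229.  13.  11.] [[ 441. -328.   10.]]
eraser 0.71 [273. 251.  40.  60.] [[ 581. -149.   10.]]
eraser 0.71 [354. 227.  15.  15.] [[ 442. -337.   10.]]
eraser 0.63 [329. 269.  11.  13.] [[ 424. -149.   10.]]
sharpener 0.6 [296. 234.   8.  10.] [[ 567. -239.   10.]]
ink_pot 0.73 [386. 190.  20.  23.] [[ 436. -567.   10.]]
hopper 0.58 [238. 268. 147. 139.] [[616. -52.  10.]]
drawer_knob 0.56 [293. 259.  33.  38.] [[ 520. -143.   10.]]
lever_grip 0.72 [272. 254.  44.  57.] [[ 576. -136.   10.]]
lever_grip 0.48 [320. 240.  22.  17.] [[ 498. -242.   10.]]
offcut_1 0.77 [342. 285.  13.  18.] [[ 470. -423.   10.]]
offcut_1 0.51 [314. 266.  22.  16.] [[ 433. -340.   10.]]
offcut_1 0.5 [342. 253.  16.  22.] [[ 517. -337.   10.]]
offcut_1 0.48 [374. 239.  19.  18.] [[ 612. -337.   10.]]
offcut_1 0.48 [320. 233.  12.  18.] [[ 500. -250.   10.]]
offcut_1 0.46 [300. 245.  15.  19.] [[ 435. -261.   10.]]
eraser 0.3 [325. 191.  37.  33.] [[ 584. -115.   10.]]
sharpener 0.61 [348. 226.   6.   8.] [[ 577. -264.   10.]]
sharpener 0.52 [298. 247.  14.  18.] [[ 427. -264.   10.]]
ink_pot 0.85 [359. 329.  29.  29.] [[ 444. -544.   10.]]
hopper 0.66 [305. 151.  78. 111.] [[614.  79.  10.]]
drawer_knob 0.39 [359. 327.  30.  26.] [[ 446. -540.   10.]]
```

View pics/s1.png

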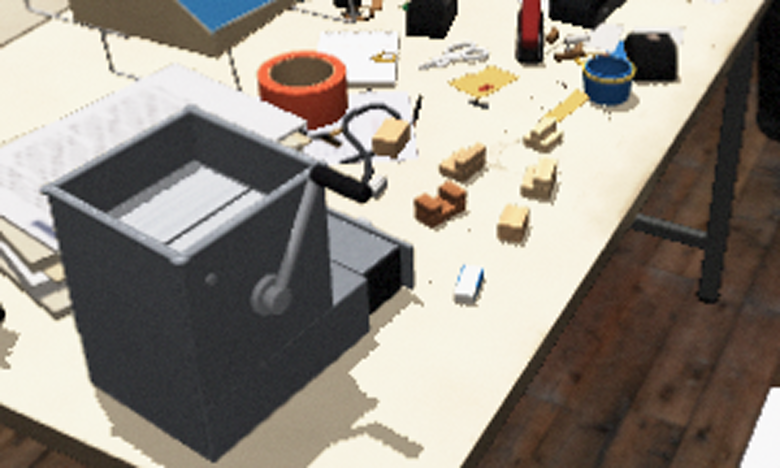

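View pics/c1.png

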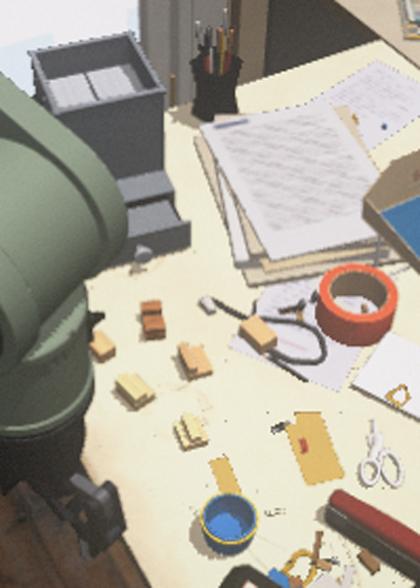

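```bash
cat > fit.py <<'E'
from h import *
from scipy.optimize import least_squares
p=cam('side');q=cam('scene')
A=np.array([[223.1,201.5],[274.2,223.5],[219.2,260],[167.3,232.3]])
B=np.array([[264.3,103.8],[311,96.7],[328.6,122.9],[279.5,133.3]])
print(unproj(p,A,200).round(),unproj(q,B,200).round())
E
python3 fit.py
```

```text
[[622. -38. 200.]
 [480. -16. 200.]
 [505. 125. 200.]
 [647. 103. 200.]] [[512. 119. 200.]
 [647.  85. 200.]
 [630. -56. 200.]
 [493. -33. 200.]]
```

```bash
python3 -m pendant '[[4,4,4,0,0,0],[8,8,8,0,0,0],[12,12,10,0,0,0],[16,16,12,0,0,0],[20,20,12,0,0,0],[23,24,12,0,0,0],[23,27,12,0,0,0],[23,27,12,0,0,0]]'
python3 -m pendant '[[0,0,0,0,0,0],[0,0,0,0,0,0]]'
python3 - <<'E'
from h import *
p=cam('wrist');save(p,'pics/w1.png')
np.savez('w1.npz',R=p['rotation'],t=p['position'])
print(r.get_obs()['position'])
for t in('offcut_1','eraser','sharpener','ink_pot','hopper','drawer_knob'):
    for d in r.recognise(p,t):
        if d['conf']>.2: print(t,round(d['conf'],2),np.round(d['box']), np.round(unproj(p,[d['box'][:2]],12 )))
E
```

```text
time_s: 1.8
position: [478.3, -301.1, 359.7]
orientation: [[0.918, 0.397, 0.001], [0.397, -0.918, 0.0], [0.001, -0.0, -1.0]]
ft_force: [0.3, -0.4, -0.1]
width: 85.6
time_s: 2.0
position: [476.9, -303.9, 359.4]
orientation: [[0.918, 0.396, 0.0], [0.396, -0.918, -0.0], [-0.0, 0.0, -1.0]]
ft_force: [-0.1, -0.7, 0.4]
width: 85.5
[ 476.34244896 -304.82422762  359.30151565]
offcut_1 0.89 [390. 194.  32.  32.] [[ 466. -418.   12.]]
offcut_1 0.69 [274. 172.  29.  21.] [[ 431. -254.   12.]]
offcut_1 0.68 [380.  71.  43.  31.] [[ 610. -332.   12.]]
offcut_1 0.62 [328. 189.  34.  22.] [[ 438. -334.   12.]]
offcut_1 0.62 [290. 120.  38.  39.] [[ 505. -248.   12.]]
offcut_1 0.6 [350. 136.  40.  35.] [[ 518. -332.   12.]]
eraser 0.61 [210. 147.  32.  21.] [[ 428. -161.   12.]]
sharpener 0.54 [317.  67.  16.  12.] [[ 582. -255.   12.]]
ink_pot 0.92 [462. 247.  49.  48.] [[ 437. -553.   12.]]
hopper 0.67 [126.  58. 252. 111.] [[497. -17.  12.]]
drawer_knob 0.73 [200.  56. 110. 113.] [[ 535. -109.   12.]]
```

View pics/w1.png

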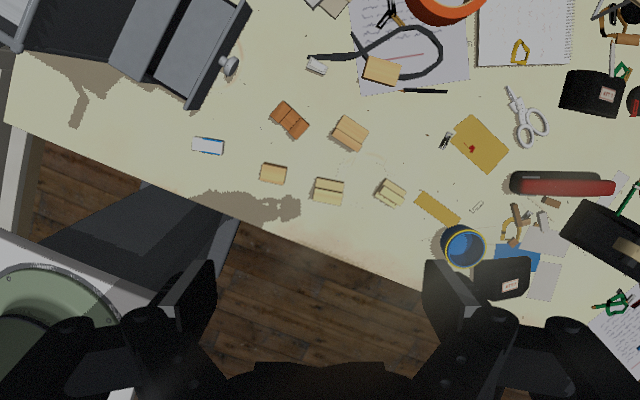

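```bash
python3 - <<'E'
import cv2
im=cv2.imread('pics/w1.png')
cv2.imwrite('pics/w1z.png',cv2.resize(im[95:215,250:415],None,fx=4.8,fy=4.8,interpolation=cv2.INTER_CUBIC))
cv2.imwrite('pics/w1y.png',cv2.resize(im[0:120,200:450],None,fx=3.2,fy=3.2,interpolation=cv2.INTER_CUBIC))
E
```

```text
(no output)
```

View pics/w1z.png

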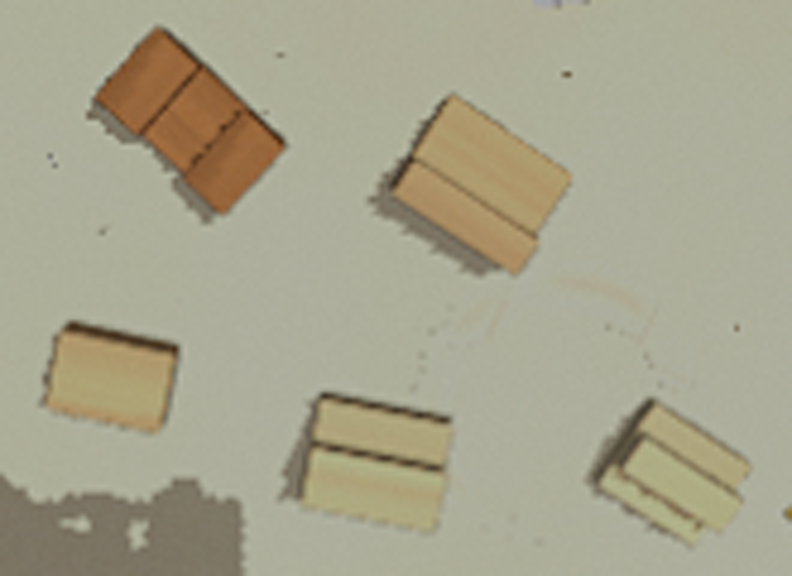

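View pics/w1y.png

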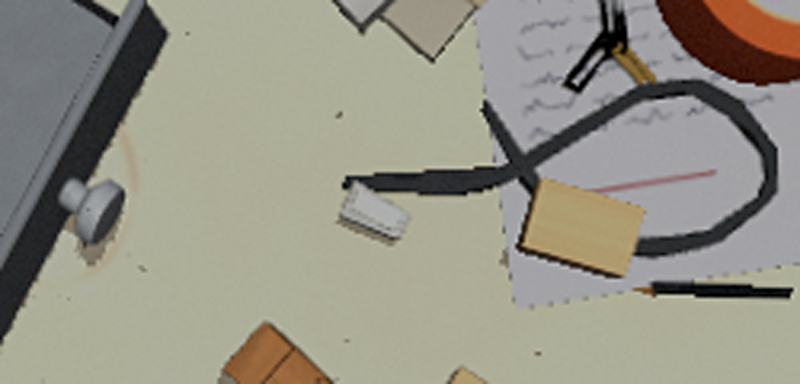

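```bash
cat > obj.py <<'E'
from h import *
p=r.read_camera('wrist');w=np.load('w1.npz');p['rotation']=w['R'];p['position']=w['t']
Z=lambda l:np.array(l,float)/4.8+[250,95]
Y=lambda l:np.array(l,float)/3.2+[200,0]
C={'4':(Z([(160,27),(285,145),(222,215),(97,98)]),[24]*4),
'3':(Z([(450,95),(570,180),(522,275),(392,190)]),[12,12,26,26]),
'5':(Z([(67,330),(178,350),(160,432),(45,405)]),[20]*4),
'2':(Z([(320,402),(452,425),(437,530),(302,503)]),[14,14,26,26]),
'7':(Z([(652,400),(750,470),(693,545),(605,485)]),[12]*4),
'1':(Y([(540,178),(645,208),(628,277),(523,245)]),[24]*4),
}
for k,(uv,z) in C.items():
    P=np.array([unproj(p,[a],zz)[0] for a,zz in zip(uv,z)])[:,:2]
    e1=(P[1]-P[0]+P[2]-P[3])/2; e2=(P[3]-P[0]+P[2]-P[1])/2
    L=e1 if np.linalg.norm(e1)>np.linalg.norm(e2) else e2
    a=np.degrees(np.arctan2(L[1],L[0]))
    print(k,P.mean(0).round(1),'edges',np.linalg.norm(e1).round(1),np.linalg.norm(e2).round(1),'long axis deg',((a+90)%180-90).round(1))
# knob etc
for n,uv in {'knob ctr':[(92,218)],'tip':[(99,212)]}.items(): print(n,unproj(p,Y(uv),30).round(1))
print('desk edge',unproj(p,[[0,122],[240,215],[420,290]],0).round())
E
python3 obj.py
```

```text
4 [ 505.5 -249.4] edges 46.0 25.7 long axis deg 70.0
3 [ 521.5 -330.2] edges 42.3 29.4 long axis deg 79.9
5 [ 429.6 -255.7] edges 32.8 23.7 long axis deg -78.8
2 [ 436.6 -335.3] edges 39.4 28.1 long axis deg -77.6
7 [ 466.8 -418.3] edges 34.9 28.2 long axis deg 78.8
1 [ 609.6 -333.8] edges 43.8 26.6 long axis deg -81.7
knob ctr [[ 535.8 -154.4   30. ]]
tip [[ 539.  -156.2   30. ]]
desk edge [[ 338.  153.    0.]
 [ 348. -232.    0.]
 [ 343. -536.    0.]]
```

```bash
cat > fit.py <<'E'
from h import *
from scipy.optimize import least_squares
p=cam('side');q=cam('scene')
A=np.array([[223.1,201.5],[274.2,223.5],[219.2,260],[167.3,232.3]])
B=np.array([[328.6,122.9],[279.5,133.3],[264.3,103.8],[311,96.7]])
loc=np.array([[-74,-74,200],[-74,74,200],[74,74,200],[74,-74,200.]])
def W(s,l):
    c,n=np.cos(s[2]),np.sin(s[2]);l=np.atleast_2d(l); return np.c_[s[0]+c*l[:,0]-n*l[:,1],s[1]+n*l[:,0]+c*l[:,1],l[:,2]]
f=lambda s:np.r_[(proj(p,W(s,loc))-A).ravel(),(proj(q,W(s,loc))-B).ravel()]
s=least_squares(f,[565,40,1.4]);print(s.x,f(s.x).round(1));s=s.x
for w,g in((1,0),(0,1)):
    f1=lambda s:np.r_[w*(proj(p,W(s,loc))-A).ravel(),g*(proj(q,W(s,loc))-B).ravel()]
    print(least_squares(f1,[565,40,1.4]).x)
print('grip',W(s,[[-52,111,207],[52,111,207]]).round(1),'knob home',W(s,[-144,0,30]).round(1),'knob +60',W(s,[-204,0,30]).round(1))
im=p['img'][:,:,::-1].copy()
for c in W(s,np.r_[loc,loc*[1,1,0],[[-52,86,207],[-52,136,207]]]):
    u=proj(p,c)[0]; cv2.circle(im,tuple(int(round(v*4)) for v in u),8,(0,255,0),-1,shift=2)
cv2.imwrite('pics/fs.png',cv2.resize(im[160:340,150:350],None,fx=3.2,fy=3.2))
E
python3 fit.py
```

```text
[569.4498307   36.88808806   1.41985809] [-0.8 -2.9  0.3 -2.8  0.1 -1.8 -1.1 -2.  -1.1 -1.7 -4.  -0.7 -1.6  0.
 -0.  -2.8]
[564.15167298  42.54382882   1.41021711]
[571.21539767  29.17021799   1.43810245]
grip [[451.9   2.2 207. ]
 [467.5 105.  207. ]] knob home [[ 547.8 -105.5   30. ]] knob +60 [[ 538.8 -164.8   30. ]]
```

View pics/fs.png

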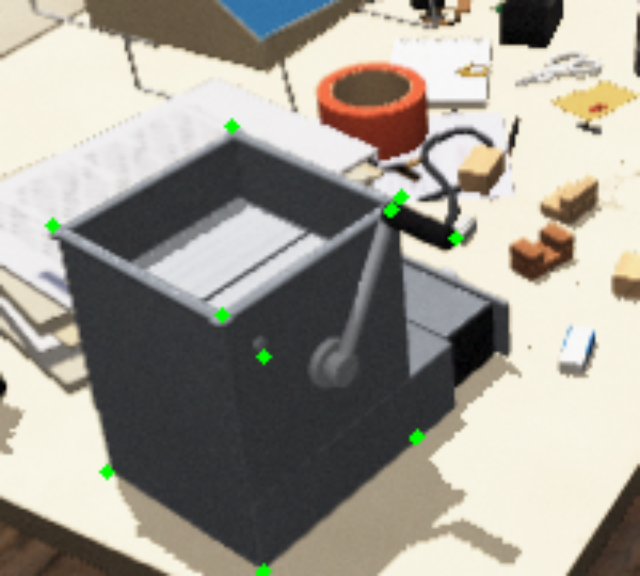

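```bash
python3 -m pendant '[[1.5,3,-4,0,0,-0.14],[3,6,-8,0,0,-0.28],[4.5,9,-12,0,0,-0.42],[5.5,11.4,-16,0,0,-0.565],[5.5,11.4,-20,0,0,-0.565],[5.5,11.4,-20,0,0,-0.565],[5.5,11.4,-20,0,0,-0.565]]' 0
python3 - <<'E'
from h import *
o=r.get_obs();print(o['position'],o['orientation'][:,0],o['width'])
p=cam('wrist');save(p,'pics/w2.png')
q=cam('side');save(q,'pics/s2.png',(150,100,450,340),2.6)
E
```

```text
time_s: 3.2
position: [531.7, -190.8, 160.1]
orientation: [[0.987, -0.158, -0.001], [-0.158, -0.987, -0.0], [-0.001, 0.0, -1.0]]
ft_force: [0.4, -0.8, 1.6]
width: 0.1
[ 531.67086046 -190.84677402  160.07791113] [ 9.87398636e-01 -1.58251371e-01 -6.60575278e-04] 0.06042600978172447
```

View pics/w2.png

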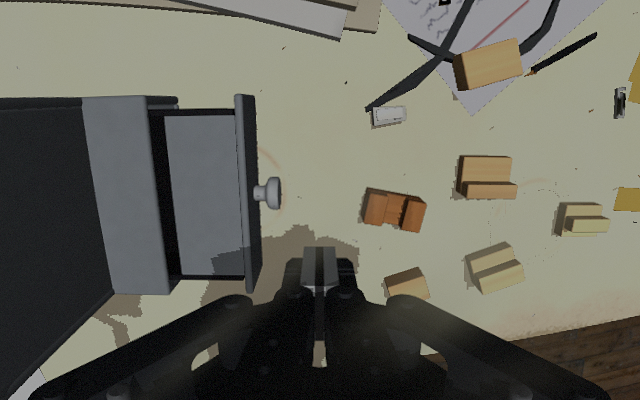

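View pics/s2.png

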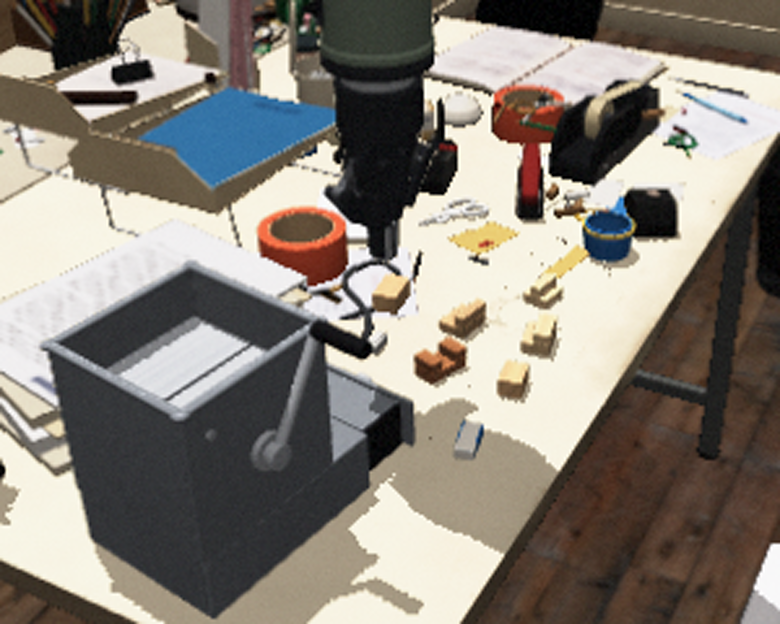

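```bash
python3 - <<'E'
from h import *
p=cam('wrist')
print(unproj(p,[[281,192],[268,192]],30).round(1))
P=unproj(p,[[239,95],[253,95],[246,290],[237,283]],56);print(P.round(1))
print(unproj(p,[[84,98],[112,293]],60).round(1))
E
```

```text
[[ 540.1 -162.1   30. ]
 [ 541.7 -152.1   30. ]]
[[ 615.4 -150.8   56. ]
 [ 613.8 -159.9   56. ]
 [ 474.1 -124.6   56. ]
 [ 481.1 -119.1   56. ]]
[[632.5 -47.1  60. ]
 [488.6 -20.   60. ]]
```

```bash
python3 -m pendant '[[0.5,0,-4,0,0,0],[0.5,0,-8,0,0,0],[0.5,0,-12.7,0,0,0],[0.5,0,-12.7,0,0,0],[0.5,0,-12.7,0,0,0]]'
python3 -m pendant '[[0.2,1.2,0,0,0,0],[0.4,2.4,0,0,0,0],[0.6,3.6,0,0,0,0],[0.8,4.8,0,0,0,0],[0.9,5.4,0,0,0,0],[1.0,6.0,0,0,0,0],[1.0,6.0,0,0,0,0]]'
python3 - <<'E'
from h import *
p=cam('wrist');save(p,'pics/w3.png')
q=cam('side');save(q,'pics/s3.png',(150,100,450,340),2.6)
E
```

```text
time_s: 3.85
position: [537.3, -190.9, 34.0]
orientation: [[0.987, -0.159, 0.001], [-0.159, -0.987, -0.0], [0.001, 0.0, -1.0]]
ft_force: [0.0, -0.6, 1.5]
width: 0.1
time_s: 4.55
position: [546.8, -129.2, 32.2]
orientation: [[0.988, -0.157, -0.0], [-0.157, -0.988, 0.0], [-0.0, -0.0, -1.0]]
ft_force: [-1.3, 0.6, 0.1]
width: 0.1
```

View pics/w3.png

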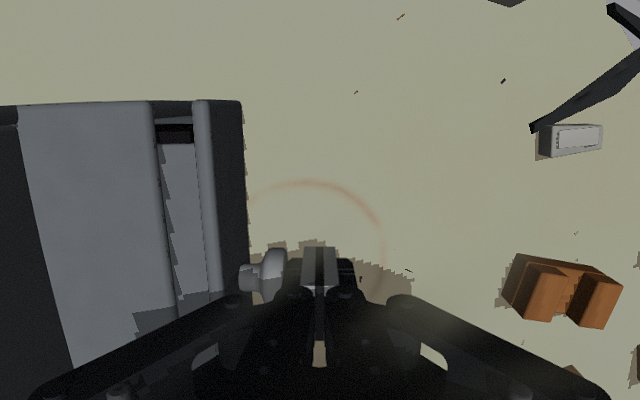

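View pics/s3.png

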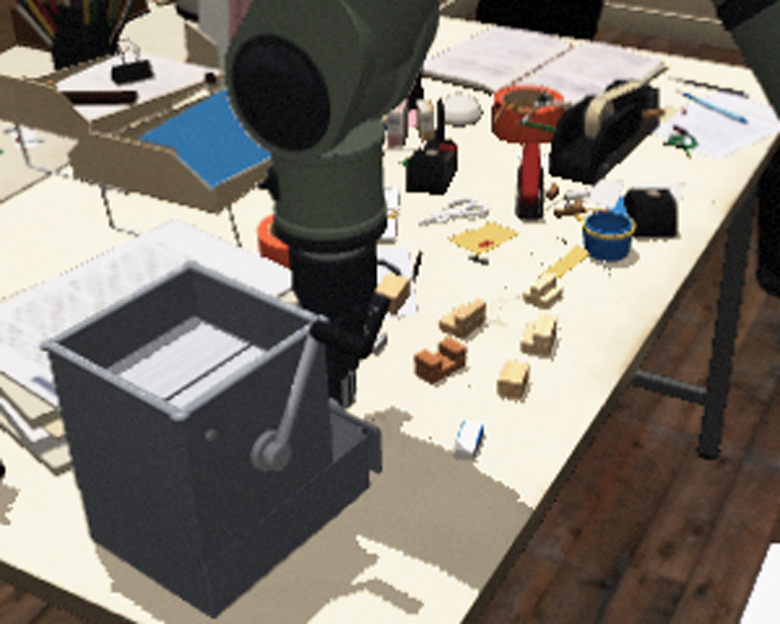

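```bash
python3 -m pendant '[[0.05,0.3,0,0,0,0],[0.1,0.6,0,0,0,0],[0.15,0.9,0,0,0,0],[0.15,0.9,0,0,0,0]]'
python3 -m pendant '[[0.05,0.2,0,0,0,0],[0.05,0.4,0,0,0,0],[0.05,0.4,0,0,0,0]]'
python3 -m pendant '[[0.05,0.2,0,0,0,0],[0.05,0.3,0,0,0,0],[0.05,0.3,0,0,0,0]]'
python3 - <<'E'
from h import *
p=cam('wrist');save(p,'pics/w4.png')
E
```

```text
time_s: 5.05
position: [548.2, -120.7, 32.2]
orientation: [[0.987, -0.158, -0.0], [-0.158, -0.987, 0.0], [-0.0, -0.0, -1.0]]
ft_force: [0.5, -0.7, -0.7]
width: -0.0
time_s: 5.35
position: [548.8, -117.5, 32.3]
orientation: [[0.987, -0.159, 0.0], [-0.159, -0.987, -0.0], [0.0, 0.0, -1.0]]
ft_force: [-0.1, -2.6, -1.1]
width: -0.4
time_s: 5.65
position: [548.8, -117.1, 32.4]
orientation: [[0.987, -0.161, -0.0], [-0.161, -0.987, -0.003], [0.0, 0.003, -1.0]]
ft_force: [-2.0, -18.2, -1.7]
width: 0.2
```

View pics/w4.png

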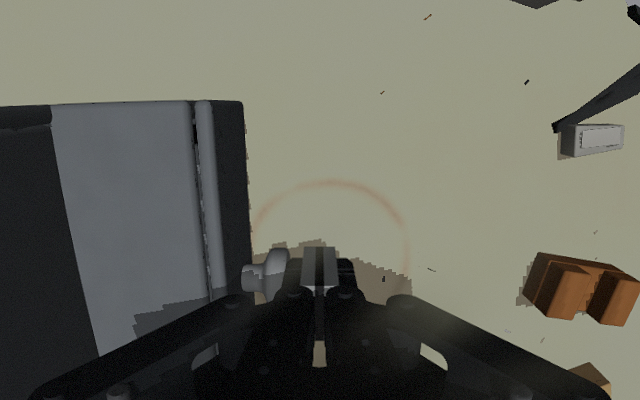

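```bash
python3 -m pendant '[[-0.5,-4,0,0,0,0],[-1,-6,4,0,0,0.14],[-2,-9,8,0,0,0.28],[-3,-12,9,0,0,0.42],[-4.3,-13.2,9,0,0,0.56],[-4.3,-13.2,9,0,0,0.70],[-4.3,-13.2,9,0,0,0.84],[-4.3,-13.2,9,0,0,0.98]]' 6
python3 -m pendant '[[0,0,0,0,0,0.14],[0,0,0,0,0,0.28],[0,0,0,0,0,0.40],[0,0,0,0,0,0.40]]'
python3 - <<'E'
from h import *
p=cam('wrist');save(p,'pics/w5.png');o=r.get_obs();print(o['position'],np.degrees(np.arctan2(o['orientation'][1,0],o['orientation'][0,0])))
T=o['position']+0; print(proj(p,[[505.5,-249.4,24],T-[0,0,100]]))
q=cam('side');save(q,'pics/s5.png',(150,100,450,340),2.6)
E
```

```text
time_s: 6.5
position: [506.3, -246.2, 122.5]
orientation: [[0.678, 0.735, 0.001], [0.735, -0.678, 0.0], [0.0, 0.0, -1.0]]
ft_force: [-0.2, -0.3, -0.6]
width: 60.0
time_s: 6.9
position: [506.2, -246.1, 122.3]
orientation: [[0.341, 0.94, 0.0], [0.94, -0.341, 0.001], [0.001, 0.0, -1.0]]
ft_force: [-0.0, 0.6, 1.0]
width: 59.8
[ 506.19879499 -246.20513641  122.28434772] 69.78227606928482
[[319.94092313 213.01659512]
 [319.31955887 207.8237824 ]]
```

View pics/w5.png

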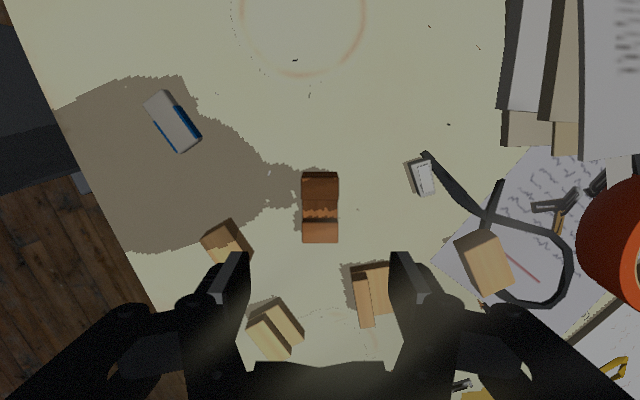

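View pics/s5.png

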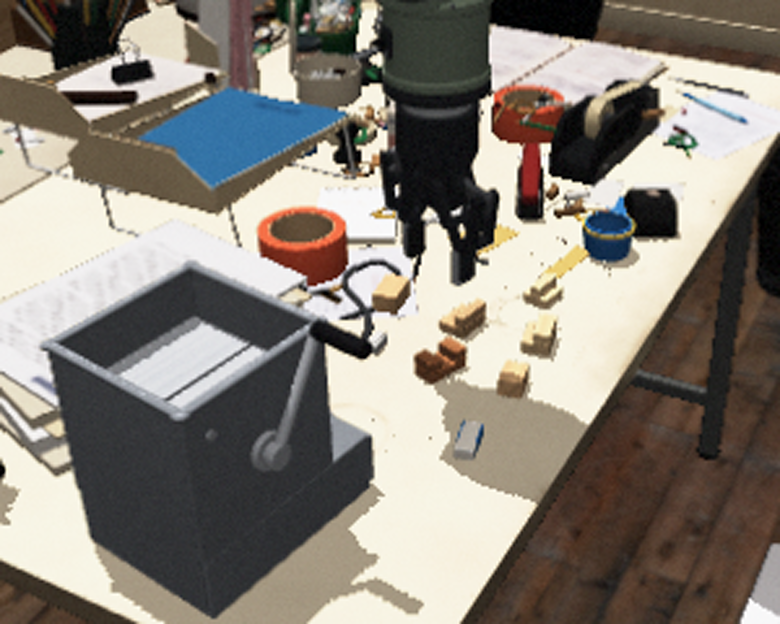

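```bash
python3 -m pendant '[[0,0,-4,0,0,0],[0,0,-8,0,0,0],[0,0,-10.2,0,0,0],[0,0,-11.2,0,0,0],[0,0,-11.2,0,0,0]]'
python3 -m pendant '[[0,0,0,0,0,0],[0,0,0,0,0,0],[0,0,0,0,0,0],[0,0,0,0,0,0],[0,0,0,0,0,0]]' 0
python3 -m pendant '[[0,0,2,0,0,0],[0,0,5,0,0,0],[0,0,10,0,0,0],[0,0,15,0,0,0],[0,0,15,0,0,0]]'
python3 - <<'E'
from h import *
p=cam('wrist');save(p,'pics/w6.png')
E
```

```text
time_s: 7.5
position: [506.0, -245.8, 9.6]
orientation: [[0.344, 0.939, -0.001], [0.939, -0.344, 0.0], [-0.0, -0.001, -1.0]]
ft_force: [-0.3, -0.2, -0.2]
width: 59.8
time_s: 8.0
position: [506.9, -246.6, 11.8]
orientation: [[0.344, 0.939, 0.002], [0.939, -0.343, -0.001], [-0.0, 0.002, -1.0]]
ft_force: [-2.2, 1.5, 11.7]
width: 24.4
time_s: 8.5
position: [508.9, -247.3, 167.1]
orientation: [[0.344, 0.939, 0.009], [0.939, -0.344, -0.004], [-0.001, 0.01, -1.0]]
ft_force: [1.2, -0.1, -1.2]
width: 23.8
```

View pics/w6.png

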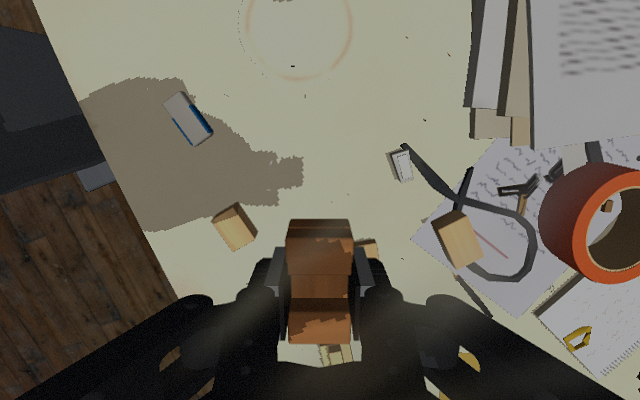

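```bash
python3 -m pendant '[[0,0,5,0,0,0],[1,4,10,0,0,0.1],[2.5,9,11,0,0,0.19],[4,14,11,0,0,0.19],[5.5,19,11,0,0,0.19],[6.7,23.5,11,0,0,0.19],[7.5,28,11,0,0,0.19],[8.0,32,11,0,0,0.19]]'
python3 -m pendant '[[0,0,0,0,0,0],[0,0,0,0,0,0]]'
python3 - <<'E'
from h import *
p=cam('wrist');save(p,'pics/w7.png');o=r.get_obs();print(o['position'],o['width'])
q=cam('side');save(q,'pics/s7.png',(150,100,450,340),2.6)
E
```

```text
time_s: 9.35
position: [586.0, 74.0, 270.0]
orientation: [[0.16, 0.987, -0.0], [0.987, -0.16, -0.0], [-0.0, -0.0, -1.0]]
ft_force: [0.3, -0.6, 0.7]
width: 24.4
time_s: 9.55
position: [585.6, 73.5, 269.8]
orientation: [[0.157, 0.988, -0.001], [0.988, -0.157, -0.0], [-0.0, -0.001, -1.0]]
ft_force: [-0.3, -0.4, -0.2]
width: 24.2
[585.7677274   71.92505487 269.90287342] 24.59235969316982
```

View pics/w7.png

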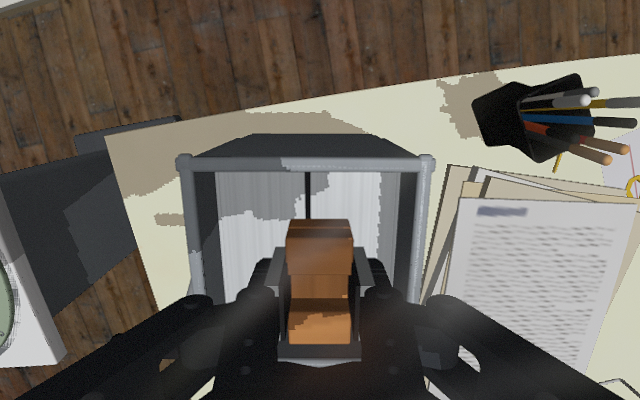

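View pics/s7.png

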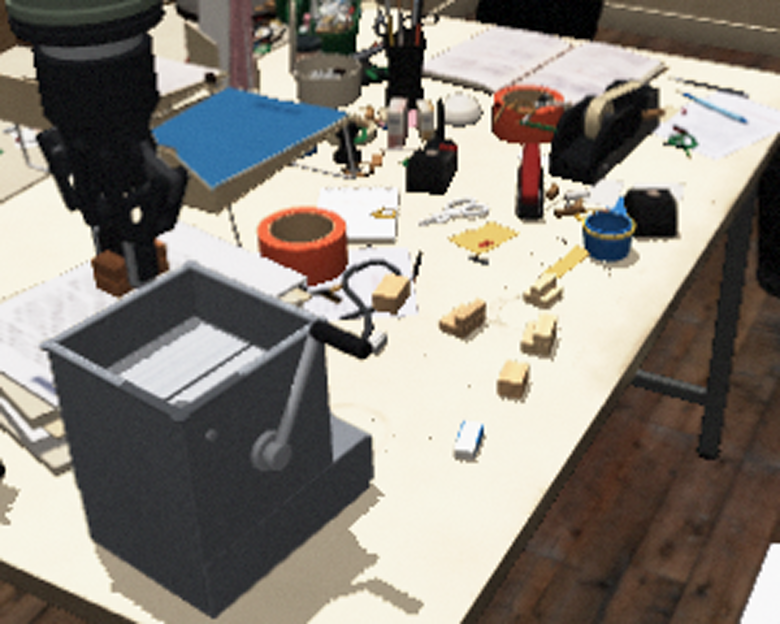

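```bash
python3 - <<'E'
from h import *
p=cam('wrist')
P=unproj(p,[[177,157],[433,157]],200);print(P.round(1))
d=P[1]-P[0];print(np.linalg.norm(d),np.degrees(np.arctan2(d[1],d[0])))
y=-d/np.linalg.norm(d);x=np.array([y[1],-y[0],0]);print(P.mean(0)-74*x, x)
E
```

```text
[[509.4 124.2 200. ]
 [658.2 100.  200. ]]
150.79076744675794 -9.255424742066385
[571.92036632  39.04755988 200.        ] [0.16083601 0.98698114 0.        ]
```

```bash
python3 -m pendant '[[0,0,-3,0,0,0],[0,0,-6,0,0,0],[0,0,-7.5,0,0,0],[0,0,-7.5,0,0,0]]'
python3 -m pendant '[[0,0,0,0,0,0],[0,0,0,0,0,0],[0,0,0,0,0,0],[0,0,0,0,0,0],[0,0,4,0,0,0],[0,0,9,0,0,0]]' 4.5
python3 - <<'E'
from h import *
p=cam('wrist');save(p,'pics/w8.png');o=r.get_obs();print(o['position'],o['width'])
q=cam('side');save(q,'pics/s8.png',(150,100,450,340),2.6)
E
```

```text
time_s: 10.1
position: [585.2, 71.2, 193.8]
orientation: [[0.161, 0.987, -0.003], [0.987, -0.161, -0.001], [-0.001, -0.003, -1.0]]
ft_force: [0.8, 0.9, 0.5]
width: 24.3
time_s: 10.7
position: [585.1, 72.2, 285.3]
orientation: [[0.159, 0.987, -0.003], [0.987, -0.159, -0.0], [-0.001, -0.003, -1.0]]
ft_force: [1.1, -0.3, 0.5]
width: 45.1
[587.82570717  73.47208532 294.53490579] 44.852916956755074
```

View pics/w8.png

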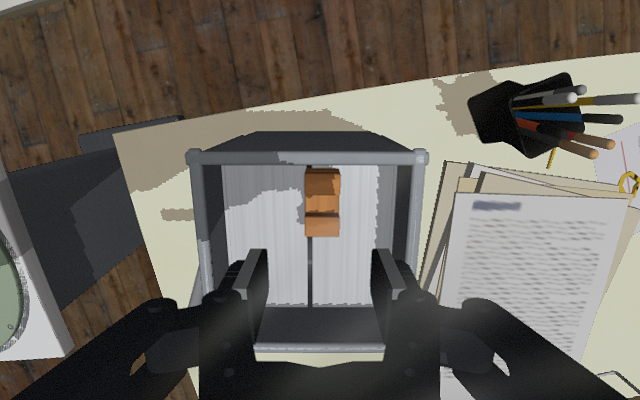

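View pics/s8.png

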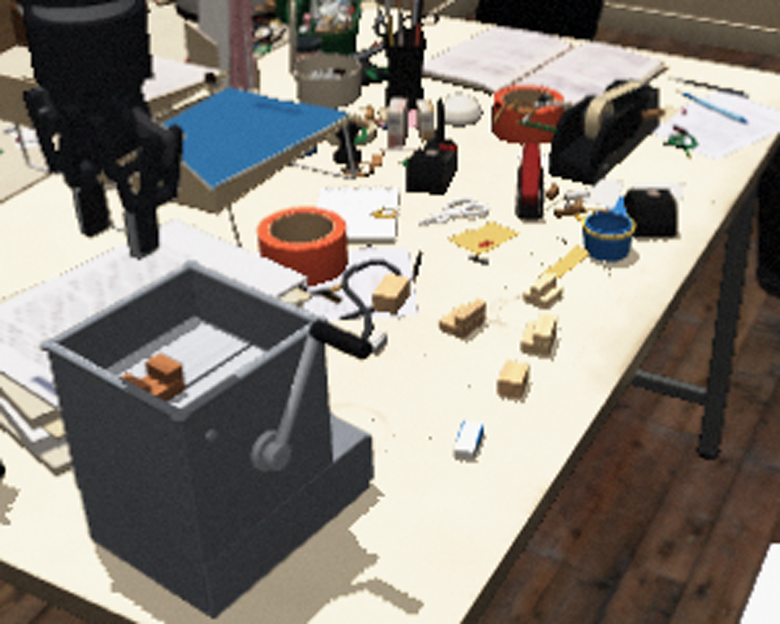

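```bash
python3 -m pendant '[[0,-4,0,0,0,0],[0,-9,0,0,0,0.1],[0.5,-14,0,0,0,0.2],[1,-19,0,0,0,0.3],[1.5,-24,-4,0,0,0.3],[2,-29,-8,0,0,0.3],[2.4,-34,-12,0,0,0.3],[2.4,-39,-16,0,0,0.3]]' 6
python3 -m pendant '[[0,-1.6,0,0,0,0],[0,-1.6,0,0,0,0],[0,-1.6,0,0,0,0]]'
python3 - <<'E'
from h import *
p=cam('wrist');save(p,'pics/w9.png');o=r.get_obs();print(o['position'],o['width'],np.degrees(np.arctan2(o['orientation'][1,0],o['orientation'][0,0])))
print(proj(p,[[609.6,-333.8,24],o['position']*[1,1,0]+[0,0,24]]))
for d in r.recognise(p,'offcut_1'):
    if d['conf']>.2: print(round(d['conf'],2),np.round(d['box']), np.round(unproj(p,[d['box'][:2]],14)))
E
```

```text
time_s: 11.6
position: [608.6, -274.9, 160.0]
orientation: [[-0.14, 0.99, 0.001], [0.99, 0.14, -0.0], [-0.001, 0.001, -1.0]]
ft_force: [0.9, 0.2, -0.0]
width: 59.7
time_s: 11.9
position: [609.0, -288.4, 161.7]
orientation: [[-0.14, 0.99, 0.001], [0.99, 0.14, 0.0], [0.0, 0.001, -1.0]]
ft_force: [1.0, -0.2, -0.1]
width: 60.2
[ 609.15289534 -287.83429896  162.0161245 ] 60.28066871762245 98.09325608314022
[[311.82361667 246.44927305]
 [319.02396009 193.49769551]]
0.74 [114. 218.  53.  50.] [[ 436. -337.   14.]]
0.72 [313. 243.  33.  57.] [[ 610. -334.   14.]]
0.67 [153. 296.  39.  34.] [[ 471. -409.   14.]]
0.65 [209. 224.  53.  55.] [[ 521. -330.   14.]]
0.64 [104. 119.  48.  43.] [[ 429. -253.   14.]]
```

View pics/w9.png

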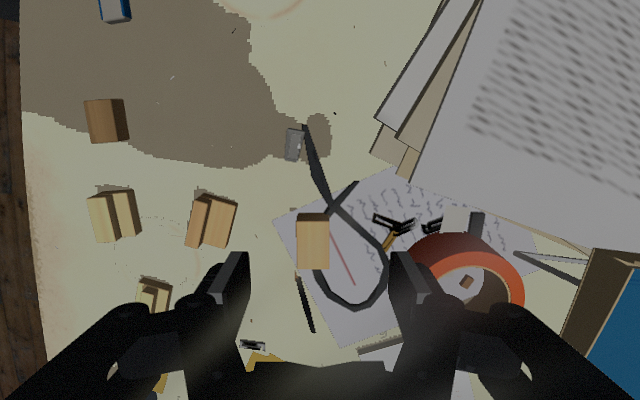

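```bash
python3 - <<'E'
from h import *
p=cam('wrist')
print(unproj(p,[[410,262],[425,245],[412,285]],35).round(),unproj(p,[[318,291]],0).round())
E
```

```text
[[ 691. -331.   35.]
 [ 700. -315.   35.]
 [ 697. -352.   35.]] [[ 623. -388.    0.]]
```

```bash
python3 -m pendant '[[0,-3,-3,0,0,0],[0.1,-4.6,-7,0,0,0],[0.1,-4.6,-11,0,0,0],[0.1,-4.6,-13.5,0,0,0],[0.1,-4.6,-14.8,0,0,0],[0.1,-4.6,-14.8,0,0,0],[0.1,-4.6,-14.8,0,0,0]]' 5
python3 -m pendant '[[0,0,0,0,0,0],[0,0,0,0,0,0],[0,0,0,0,0,0],[0,0,0,0,0,0],[0,0,0,0,0,0]]' 0
python3 -m pendant '[[0,0,2,0,0,0],[0,0,5,0,0,0],[0,0,9,0,0,0],[0,0,14,0,0,0],[0,0,19,0,0,0],[0,0,24,0,0,0],[0,0,26,0,0,0],[0,0,26,0,0,0]]'
python3 - <<'E'
from h import *
q=cam('side');save(q,'pics/s10.png',(150,100,450,340),2.6)
E
```

```text
time_s: 12.75
position: [610.4, -335.0, 14.4]
orientation: [[-0.14, 0.99, 0.002], [0.99, 0.14, -0.001], [-0.001, 0.001, -1.0]]
ft_force: [0.0, 0.1, 1.0]
width: 50.0
time_s: 13.25
position: [610.4, -335.5, 14.8]
orientation: [[-0.139, 0.99, 0.002], [0.99, 0.139, -0.001], [-0.001, 0.002, -1.0]]
ft_force: [-1.7, 0.3, 9.6]
width: 27.2
time_s: 14.05
position: [610.5, -335.3, 278.7]
orientation: [[-0.14, 0.99, 0.006], [0.99, 0.14, -0.003], [-0.004, 0.006, -1.0]]
ft_force: [0.4, 0.2, -0.2]
width: 26.4
```

View pics/s10.png

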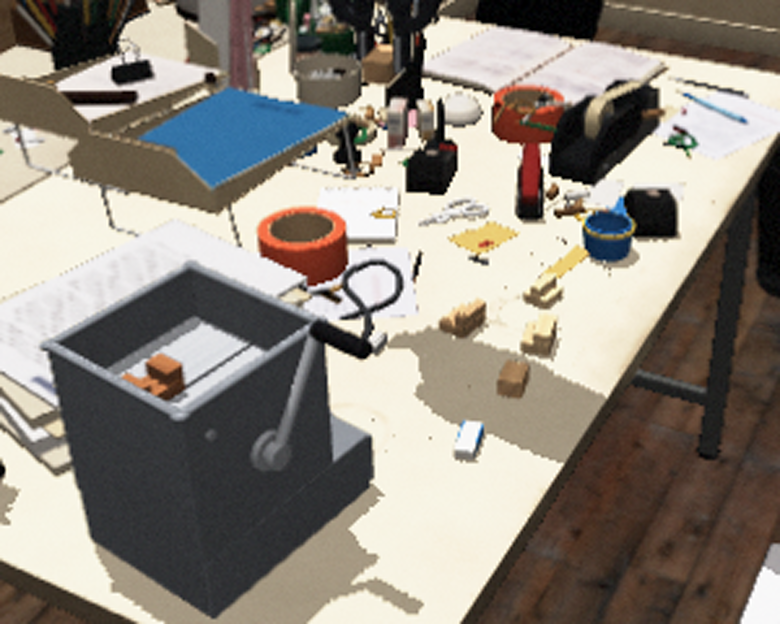

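```bash
python3 -m pendant '[[0,4,0,0,0,-0.1],[0,9,0,0,0,-0.2],[-0.5,14,0,0,0,-0.3],[-1,19,0,0,0,-0.3],[-1.5,24,0,0,0,-0.3],[-2,29,0,0,0,-0.3],[-2.35,34.1,0,0,0,-0.3],[-2.35,34.1,0,0,0,-0.3]]'
python3 -m pendant '[[0,0,0,0,0,0],[0,0,0,0,0,0]]'
```

```text
time_s: 14.9
position: [584.6, 13.0, 273.1]
orientation: [[0.151, 0.989, -0.0], [0.989, -0.151, 0.002], [0.002, -0.001, -1.0]]
ft_force: [0.7, -1.1, 0.1]
width: 26.6
time_s: 15.1
position: [585.8, 4.5, 272.5]
orientation: [[0.16, 0.987, -0.001], [0.987, -0.16, -0.001], [-0.001, -0.001, -1.0]]
ft_force: [0.0, -0.3, -0.9]
width: 26.6
```

```bash
python3 -m pendant '[[0,0,-3,0,0,0],[0,0,-6,0,0,0],[0,0,-7.7,0,0,0],[0,0,-7.7,0,0,0]]'
python3 -m pendant '[[0,0,0,0,0,0],[0,0,0,0,0,0],[0,0,0,0,0,0],[0,0,0,0,0,0],[0,0,4,0,0,0],[0,0,9,0,0,0],[0,0,9,0,0,0]]' 4.5
python3 - <<'E'
from h import *
p=cam('wrist');save(p,'pics/w11.png');o=r.get_obs();print(o['position'],o['width'])
q=cam('side');save(q,'pics/s11.png',(150,100,450,340),2.6)
for d in r.recognise(q,'offcut_1'):
    if d['conf']>.2: print(round(d['conf'],2),np.round(d['box']), np.round(unproj(q,[d['box'][:2]],10)))
E
```

```text
time_s: 15.5
position: [584.8, 4.0, 193.5]
orientation: [[0.161, 0.987, -0.004], [0.987, -0.161, -0.0], [-0.001, -0.004, -1.0]]
ft_force: [-0.1, -0.0, 0.4]
width: 26.5
time_s: 16.2
position: [588.1, 6.6, 292.1]
orientation: [[0.159, 0.987, 0.008], [0.987, -0.159, 0.0], [0.002, 0.008, -1.0]]
ft_force: [0.5, 0.7, -0.9]
width: 45.2
[587.14175578   6.07267701 289.14066774] 44.84640666912504
0.94 [226. 231.  23.  22.] [[ 738. -165.   10.]]
0.74 [356. 230.  15.  15.] [[ 434. -327.   10.]]
0.67 [331. 221.  22.  18.] [[ 511. -336.   10.]]
0.6 [358. 212.  13.  16.] [[ 464. -413.   10.]]
0.54 [209. 246.  26.  17.] [[737. -92.  10.]]
0.46 [349. 246.  12.  16.] [[ 420. -251.   10.]]
```

View pics/w11.png

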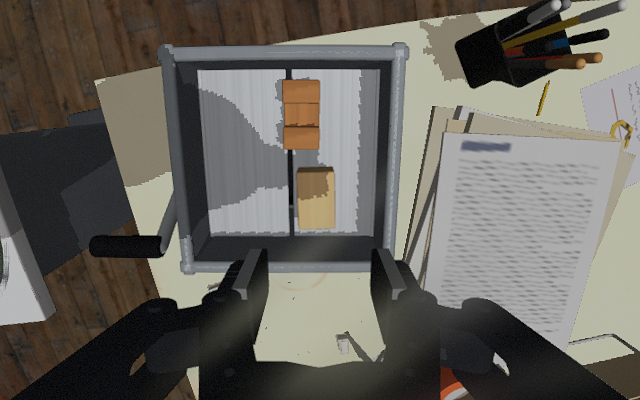

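View pics/s11.png

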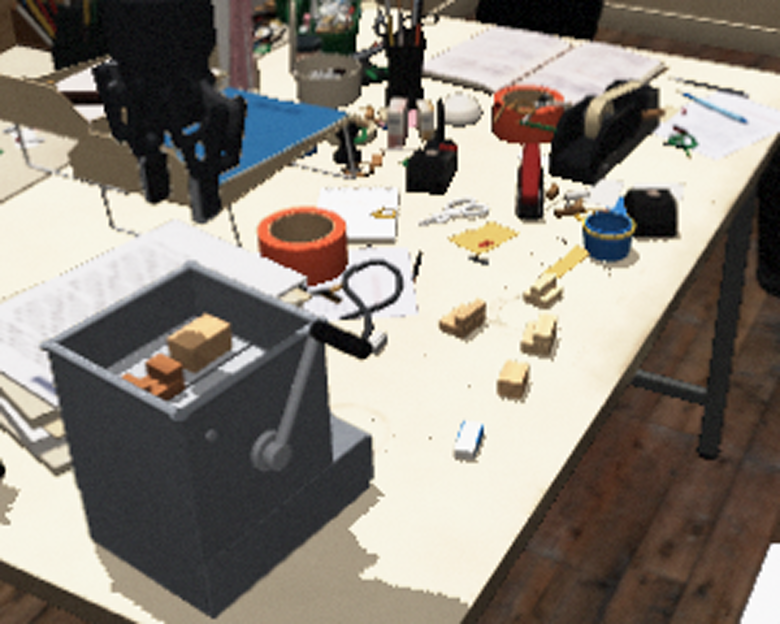

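```bash
python3 - <<'E'
from h import *
p=cam('wrist')
print('rim',unproj(p,[[163,47],[406,45],[183,272],[402,270]],200).round(1))
print('grip ends',unproj(p,[[92,246],[163,246]],207).round(1))
E
python3 -m pendant '[[-0.8,-4,0,0,0,0],[-1.6,-9,0,0,0,0],[-2.6,-14,0,0,0,0],[-3.6,-19,-2,0,0,0],[-4.6,-23.5,-5,0,0,0],[-5.5,-28,-8,0,0,0],[-6.3,-32,-12,0,0,0],[-6.55,-33.6,-16,0,0,0]]' 5.5
python3 -m pendant '[[0,0,0,0,0,0],[0,0,0,0,0,0]]'
python3 - <<'E'
from h import *
p=cam('wrist');save(p,'pics/w12.png');o=r.get_obs();print(o['position'],o['width'],np.degrees(np.arctan2(o['orientation'][1,0],o['orientation'][0,0])))
for d in r.recognise(p,'offcut_1'):
    if d['conf']>.2: print(round(d['conf'],2),np.round(d['box']), np.round(unproj(p,[d['box'][:2]],14)))
E
```

```text
rim [[510.6 123.1 200. ]
 [652.8 100.2 200. ]
 [484.8 -21.6 200. ]
 [636.1 -44.  200. ]]
grip ends [[430.2   9.4 207. ]
 [480.1   2.  207. ]]
time_s: 17.2
position: [520.6, -325.8, 136.8]
orientation: [[0.161, 0.987, -0.0], [0.987, -0.161, -0.001], [-0.001, 0.0, -1.0]]
ft_force: [0.9, -1.1, 0.2]
width: 55.0
time_s: 17.4
position: [521.0, -322.4, 136.6]
orientation: [[0.16, 0.987, -0.002], [0.987, -0.16, 0.002], [0.002, -0.003, -1.0]]
ft_force: [0.5, 0.4, 0.6]
width: 54.9
[ 521.99152114 -321.91816102  138.00124414] 55.20879790961796 80.87047986905185
0.85 [322. 210.  46.  62.] [[ 521. -331.   14.]]
0.71 [276. 316.  37.  50.] [[ 468. -417.   14.]]
0.67 [215. 233.  63.  63.] [[ 436. -336.   14.]]
0.57 [181. 129.  55.  57.] [[ 429. -254.   14.]]
```

View pics/w12.png

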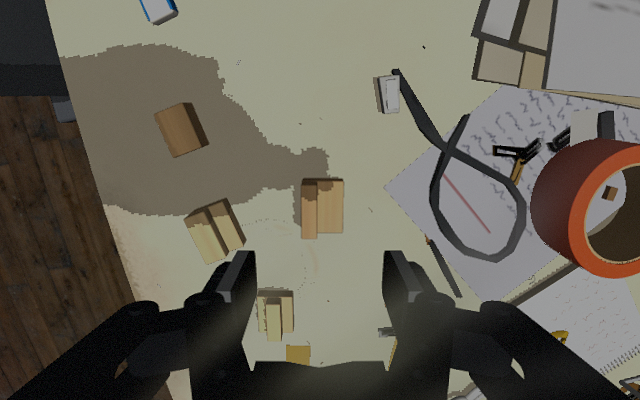

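```bash
python3 -m pendant '[[0,-0.8,-4,0,0,0],[0,-0.8,-8,0,0,0],[0,-0.8,-11,0,0,0],[0,-0.8,-12.4,0,0,0],[0,-0.8,-12.4,0,0,0]]'
python3 -m pendant '[[0,0,0,0,0,0],[0,0,0,0,0,0],[0,0,0,0,0,0],[0,0,0,0,0,0],[0,0,0,0,0,0]]' 0
python3 -m pendant '[[0,0,2,0,0,0],[0,0,5,0,0,0],[0,0,9,0,0,0],[0,0,14,0,0,0],[0,0,19,0,0,0],[0,0,24,0,0,0],[0,0,26,0,0,0],[0,0,26,0,0,0]]'
python3 - <<'E'
from h import *
q=cam('wrist');save(q,'pics/w13.png')
E
```

```text
time_s: 18.0
position: [522.0, -329.9, 13.8]
orientation: [[0.158, 0.987, -0.001], [0.987, -0.158, 0.001], [0.001, -0.001, -1.0]]
ft_force: [-1.0, -0.7, 1.1]
width: 55.3
time_s: 18.5
position: [522.6, -331.1, 16.6]
orientation: [[0.159, 0.987, 0.002], [0.987, -0.159, -0.001], [-0.001, 0.002, -1.0]]
ft_force: [-4.1, 3.2, 11.8]
width: 29.8
time_s: 19.3
position: [523.0, -331.3, 279.4]
orientation: [[0.16, 0.987, 0.006], [0.987, -0.159, -0.004], [-0.003, 0.007, -1.0]]
ft_force: [-0.4, 1.5, -0.8]
width: 30.0
```

View pics/w13.png

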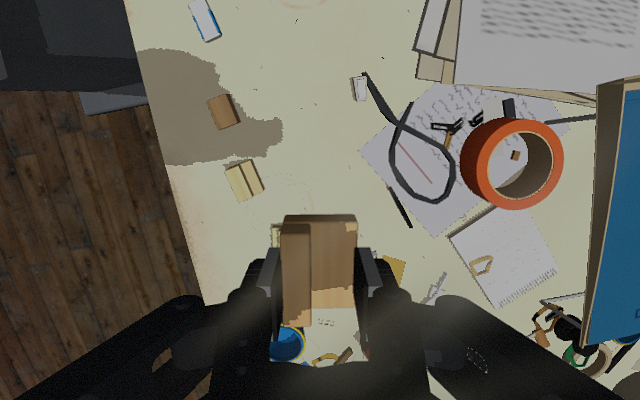

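```bash
python3 -m pendant '[[0,4,0,0,0,0],[0,9,0,0,0,0],[0.5,14,0,0,0,0],[1,19,0,0,0,0],[1.5,24,0,0,0,0],[2,29,0,0,0,0],[2.4,34,0,0,0,0],[2.8,39,0,0,0,0]]'
python3 -m pendant '[[0,1.4,0,0,0,0],[0,1.4,0,0,0,0],[0,1.4,0,0,0,0]]'
```

```text
time_s: 20.15
position: [549.0, 59.6, 273.9]
orientation: [[0.159, 0.987, -0.001], [0.987, -0.159, -0.0], [-0.0, -0.001, -1.0]]
ft_force: [0.2, -0.1, -0.2]
width: 29.3
time_s: 20.45
position: [549.4, 70.8, 273.8]
orientation: [[0.16, 0.987, -0.001], [0.987, -0.16, -0.001], [-0.001, -0.001, -1.0]]
ft_force: [-0.1, -0.6, 0.6]
width: 29.3
```

```bash
python3 -m pendant '[[0.1,0,-3,0,0,0],[0.1,0,-6,0,0,0],[0.1,0,-7.5,0,0,0],[0.1,0,-7.5,0,0,0]]'
python3 -m pendant '[[0,0,0,0,0,0],[0,0,0,0,0,0],[0,0,0,0,0,0],[0,0,0,0,0,0],[0,0,4,0,0,0],[0,0,9,0,0,0],[0,0,9,0,0,0]]' 4.2
python3 - <<'E'
from h import *
p=cam('wrist');save(p,'pics/w14.png');o=r.get_obs();print(o['position'],o['width'])
E
```

```text
time_s: 20.85
position: [549.9, 70.3, 197.7]
orientation: [[0.161, 0.987, -0.003], [0.987, -0.161, -0.001], [-0.001, -0.003, -1.0]]
ft_force: [-0.9, 0.7, -0.4]
width: 29.5
time_s: 21.55
position: [552.7, 72.9, 295.3]
orientation: [[0.159, 0.987, 0.008], [0.987, -0.159, 0.001], [0.002, 0.008, -1.0]]
ft_force: [-0.0, 0.3, -0.9]
width: 42.0
[551.80004439  72.25165369 292.37914361] 42.14449142613441
```

View pics/w14.png

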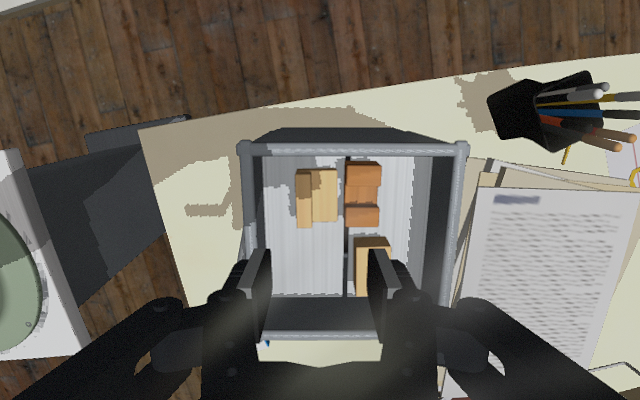

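```bash
python3 -m pendant '[[-0.5,-4.5,0,0,0,0.1],[-1,-9,0,0,0,0.2],[-2,-13.5,0,0,0,0.3],[-4,-18,0,0,0,0.35],[-6,-22,-3,0,0,0.35],[-8.5,-26,-7,0,0,0.35],[-10.5,-30,-11,0,0,0.35],[-12.2,-32.6,-15,0,0,0.35]]' 5
python3 -m pendant '[[0,0,0,0,0,0],[0,0,0,0,0,0]]'
python3 - <<'E'
from h import *
p=cam('wrist');save(p,'pics/w15.png');o=r.get_obs();print(o['position'],o['width'],np.degrees(np.arctan2(o['orientation'][1,0],o['orientation'][0,0])))
for d in r.recognise(p,'offcut_1'):
    if d['conf']>.2: print(round(d['conf'],2),np.round(d['box']), np.round(unproj(p,[d['box'][:2]],12)))
E
```

```text
time_s: 22.4
position: [436.3, -241.2, 157.6]
orientation: [[-0.188, 0.982, 0.0], [0.982, 0.188, -0.001], [-0.001, 0.0, -1.0]]
ft_force: [0.6, -0.5, -1.5]
width: 49.9
time_s: 22.6
position: [436.9, -239.4, 158.0]
orientation: [[-0.188, 0.982, -0.002], [0.982, 0.188, 0.001], [0.002, -0.001, -1.0]]
ft_force: [1.7, 0.8, 1.5]
width: 49.9
[ 437.90372163 -238.91034509  158.87407885] 50.0708733670401 100.90166868737818
0.79 [307. 205.  32.  41.] [[ 429. -252.   12.]]
0.69 [317. 358.  35.  21.] [[ 466. -401.   12.]]
0.58 [298. 294.  36.  51.] [[ 436. -336.   12.]]
```

View pics/w15.png

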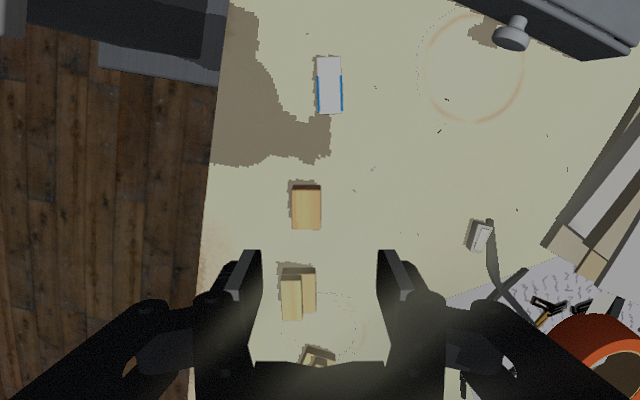

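```bash
python3 -m pendant '[[-0.8,-1.5,-4,0,0,0],[-0.8,-1.5,-8,0,0,0],[-0.8,-1.5,-12,0,0,0],[-0.8,-1.5,-14.4,0,0,0],[-0.8,-1.5,-14.4,0,0,0],[-0.8,-1.5,-14.4,0,0,0]]'
python3 -m pendant '[[0,0,0,0,0,0],[0,0,0,0,0,0],[0,0,0,0,0,0],[0,0,0,0,0,0],[0,0,0,0,0,0]]' 0
python3 -m pendant '[[0,0,2,0,0,0],[0,0,5,0,0,0],[0,0,9,0,0,0],[0,0,14,0,0,0],[0,0,19,0,0,0],[0,0,24,0,0,0],[0,0,27,0,0,0],[0,0,27,0,0,0]]'
python3 - <<'E'
from h import *
q=cam('wrist');save(q,'pics/w16.png')
E
```

```text
time_s: 23.3
position: [430.6, -253.9, 15.8]
orientation: [[-0.19, 0.982, 0.001], [0.982, 0.19, -0.0], [-0.0, 0.001, -1.0]]
ft_force: [0.4, 0.2, 0.9]
width: 49.9
time_s: 23.8
position: [430.4, -254.9, 16.5]
orientation: [[-0.189, 0.982, 0.002], [0.982, 0.189, -0.001], [-0.002, 0.002, -1.0]]
ft_force: [-2.6, 2.1, 18.4]
width: 22.4
time_s: 24.6
position: [430.8, -255.0, 289.7]
orientation: [[-0.188, 0.982, 0.006], [0.982, 0.188, -0.005], [-0.006, 0.005, -1.0]]
ft_force: [-0.1, 0.1, -0.4]
width: 22.3
```

View pics/w16.png

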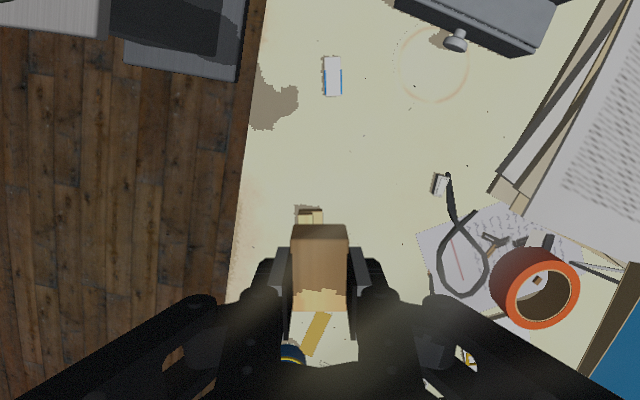

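```bash
python3 -m pendant '[[2,3,0,0,0,-0.1],[4,7,0,0,0,-0.2],[6,11,0,0,0,-0.3],[8,15,0,0,0,-0.35],[10,19.5,0,0,0,-0.35],[11.5,24,0,0,0,-0.35],[11.5,26.5,0,0,0,-0.35],[11.5,26.5,0,0,0,-0.35]]'
python3 -m pendant '[[0,0,0,0,0,0],[0,0,0,0,0,0]]'
```

```text
time_s: 25.45
position: [543.9, 14.8, 284.3]
orientation: [[0.154, 0.988, -0.001], [0.988, -0.154, 0.001], [0.001, -0.001, -1.0]]
ft_force: [0.3, -0.6, -0.0]
width: 22.4
time_s: 25.65
position: [544.2, 9.3, 284.4]
orientation: [[0.161, 0.987, -0.001], [0.987, -0.161, -0.001], [-0.001, -0.001, -1.0]]
ft_force: [0.5, -0.2, 0.7]
width: 22.1
```

```bash
python3 -m pendant '[[0.1,0,-3,0,0,0],[0.1,0,-6,0,0,0],[0.1,0,-8.5,0,0,0],[0.1,0,-8.5,0,0,0]]'
python3 -m pendant '[[0,0,0,0,0,0],[0,0,0,0,0,0],[0,0,0,0,0,0],[0,0,0,0,0,0],[0,0,4,0,0,0],[0,0,9,0,0,0],[0,0,9,0,0,0]]' 3.8
python3 - <<'E'
from h import *
p=cam('wrist');save(p,'pics/w17.png');o=r.get_obs();print(o['position'],o['width'])
q=cam('side');save(q,'pics/s17.png',(150,100,450,340),2.6)
E
```

```text
time_s: 26.05
position: [543.9, 9.0, 197.1]
orientation: [[0.161, 0.987, -0.005], [0.987, -0.161, -0.0], [-0.001, -0.005, -1.0]]
ft_force: [0.1, -0.1, 0.2]
width: 22.5
time_s: 26.75
position: [547.6, 11.3, 295.7]
orientation: [[0.159, 0.987, 0.008], [0.987, -0.159, 0.0], [0.001, 0.008, -1.0]]
ft_force: [0.8, 0.1, -1.6]
width: 38.1
[546.67997754  10.78435468 292.85975202] 37.80231881422148
```

View pics/w17.png

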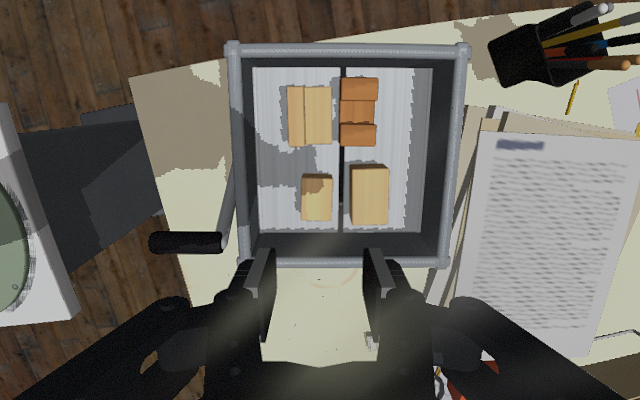

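View pics/s17.png

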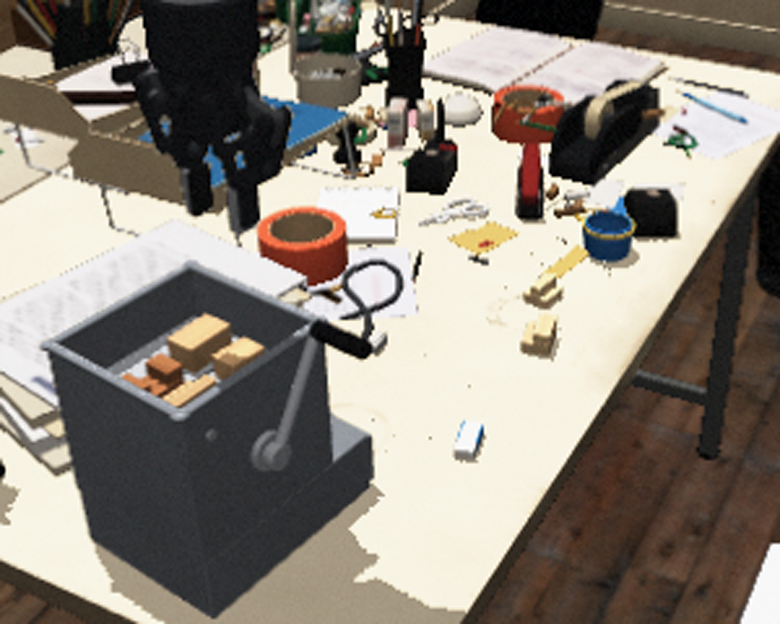

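```bash
python3 -m pendant '[[-0.5,-4.5,0,0,0,0.1],[-1,-9,0,0,0,0.2],[-2,-13.5,0,0,0,0.3],[-4,-18,0,0,0,0.37],[-6,-22,-3,0,0,0.37],[-8,-26,-7,0,0,0.37],[-10,-30,-11,0,0,0.37],[-11,-34,-14,0,0,0.37]]' 5.5
python3 -m pendant '[[0,0,0,0,0,0],[0,0,0,0,0,0]]'
python3 - <<'E'
from h import *
p=cam('wrist');save(p,'pics/w18.png');o=r.get_obs();print(o['position'],o['width'],np.degrees(np.arctan2(o['orientation'][1,0],o['orientation'][0,0])))
for d in r.recognise(p,'offcut_1'):
    if d['conf']>.2: print(round(d['conf'],2),np.round(d['box']), np.round(unproj(p,[d['box'][:2]],14)))
E
```

```text
time_s: 27.65
position: [439.6, -311.8, 162.8]
orientation: [[-0.209, 0.978, -0.001], [0.978, 0.209, 0.001], [0.001, -0.001, -1.0]]
ft_force: [1.8, -0.6, 0.5]
width: 55.0
time_s: 27.85
position: [440.5, -311.1, 163.5]
orientation: [[-0.207, 0.978, -0.002], [0.978, 0.207, 0.002], [0.002, -0.001, -1.0]]
ft_force: [0.0, 0.2, -0.7]
width: 54.5
[ 441.41364022 -310.43807898  164.38119935] 54.55852427506071 102.04763534142099
0.91 [309. 216.  40.  49.] [[ 437. -334.   14.]]
0.63 [322. 304.  41.  49.] [[ 465. -415.   14.]]
```

View pics/w18.png

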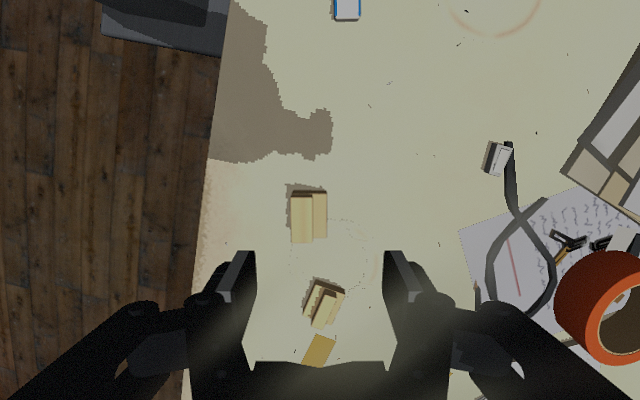

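```bash
python3 -m pendant '[[-0.4,-2.4,-4,0,0,0],[-0.4,-2.4,-8,0,0,0],[-0.4,-2.4,-12,0,0,0],[-0.4,-2.4,-14.6,0,0,0],[-0.4,-2.4,-14.6,0,0,0],[-0.4,-2.4,-14.6,0,0,0]]'
python3 -m pendant '[[0,0,0,0,0,0],[0,0,0,0,0,0],[0,0,0,0,0,0],[0,0,0,0,0,0],[0,0,0,0,0,0]]' 0
python3 -m pendant '[[0,0,2,0,0,0],[0,0,5,0,0,0],[0,0,9,0,0,0],[0,0,14,0,0,0],[0,0,19,0,0,0],[0,0,24,0,0,0],[0,0,27,0,0,0],[0,0,27,0,0,0]]'
python3 - <<'E'
from h import *
q=cam('wrist');save(q,'pics/w19.png')
E
```

```text
time_s: 28.55
position: [438.4, -334.5, 19.9]
orientation: [[-0.21, 0.978, 0.001], [0.978, 0.21, -0.0], [-0.0, 0.001, -1.0]]
ft_force: [-0.5, -0.2, 0.9]
width: 55.3
time_s: 29.05
position: [437.6, -335.8, 20.8]
orientation: [[-0.208, 0.978, 0.001], [0.978, 0.208, -0.002], [-0.002, 0.0, -1.0]]
ft_force: [-7.9, 3.5, 22.6]
width: 26.9
time_s: 29.85
position: [438.7, -335.6, 294.1]
orientation: [[-0.208, 0.978, 0.006], [0.978, 0.208, -0.005], [-0.006, 0.004, -1.0]]
ft_force: [0.3, 0.5, 0.2]
width: -0.3
```

View pics/w19.png

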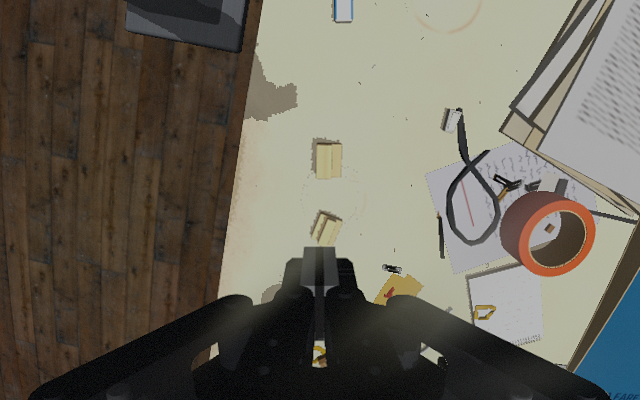

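```bash
python3 - <<'E'
from h import *
p=cam('wrist');o=r.get_obs();print(o['position'])
im=p['img'][120:260,270:400,::-1];cv2.imwrite('pics/w20.png',cv2.resize(im,None,fx=4,fy=4,interpolation=cv2.INTER_CUBIC))
for d in r.recognise(p,'offcut_1'):
    if d['conf']>.2: print(round(d['conf'],2),np.round(d['box']), np.round(unproj(p,[d['box'][:2]],14)))
E
```

```text
[ 437.30446814 -335.22333576  289.95037088]
0.83 [329. 163.  24.  34.] [[ 450. -332.   14.]]
0.81 [329. 229.  31.  36.] [[ 468. -413.   14.]]
```

View pics/w20.png

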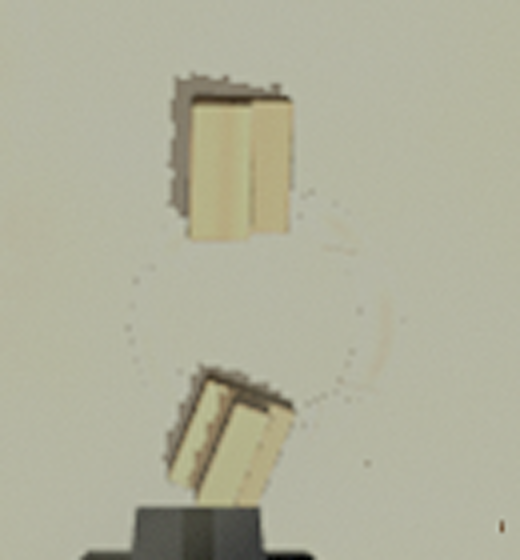

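```bash
python3 -m pendant '[[0.5,0.1,-3,0,0,0],[1.2,0.2,-8,0,0,0],[1.2,0.2,-13,0,0,0],[1.2,0.2,-15,0,0,0],[1.2,0.2,-15,0,0,0]]' 5.5
python3 - <<'E'
from h import *
p=cam('wrist');save(p,'pics/w21.png');o=r.get_obs();print(o['position'],o['width'],np.degrees(np.arctan2(o['orientation'][1,0],o['orientation'][0,0])))
for d in r.recognise(p,'offcut_1'):
    if d['conf']>.2: print(round(d['conf'],2),np.round(d['box']), np.round(unproj(p,[d['box'][:2]],14)))
E
```

```text
time_s: 30.5
position: [447.7, -331.7, 135.3]
orientation: [[-0.209, 0.978, -0.005], [0.978, 0.209, 0.004], [0.005, -0.004, -1.0]]
ft_force: [0.1, 0.5, 0.3]
width: 54.9
[ 448.82057137 -332.2413949   137.59471025] 54.68731601131158 102.0764620330928
0.83 [322. 301.  50.  55.] [[ 467. -415.   14.]]
0.8 [324. 199.  38.  58.] [[ 451. -330.   14.]]
```

View pics/w21.png

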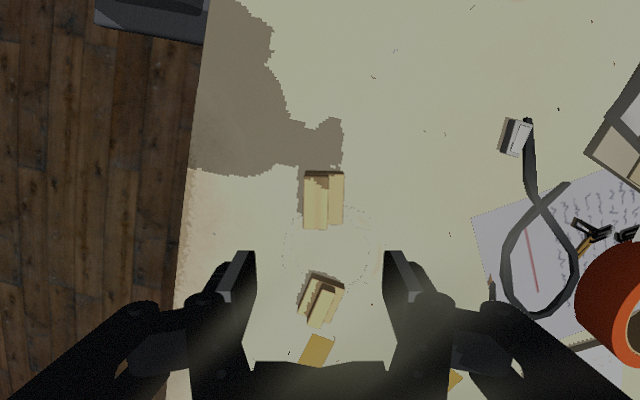

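```bash
python3 -m pendant '[[0.1,0,-4,0,0,0],[0.1,0,-8,0,0,0],[0.1,0.1,-11,0,0,0],[0.1,0.1,-12.8,0,0,0],[0.1,0.1,-12.8,0,0,0]]'
python3 -m pendant '[[0,0,0,0,0,0],[0,0,0,0,0,0],[0,0,0,0,0,0],[0,0,0,0,0,0],[0,0,0,0,0,0]]' 0
python3 -m pendant '[[0,0,2,0,0,0],[0,0,5,0,0,0],[0,0,9,0,0,0],[0,0,14,0,0,0],[0,0,19,0,0,0],[0,0,24,0,0,0],[0,0,27,0,0,0],[0,0,27,0,0,0]]'
python3 - <<'E'
from h import *
q=cam('wrist');save(q,'pics/w22.png')
E
```

```text
time_s: 31.1
position: [450.3, -332.0, 10.3]
orientation: [[-0.208, 0.978, -0.001], [0.978, 0.208, 0.001], [0.001, -0.001, -1.0]]
ft_force: [-0.5, 0.9, 0.8]
width: 55.1
time_s: 31.6
position: [451.3, -332.9, 13.0]
orientation: [[-0.208, 0.978, 0.002], [0.978, 0.208, -0.002], [-0.002, 0.002, -1.0]]
ft_force: [-2.8, 2.4, 12.7]
width: 28.5
time_s: 32.4
position: [451.8, -332.7, 286.6]
orientation: [[-0.208, 0.978, 0.006], [0.978, 0.208, -0.005], [-0.006, 0.005, -1.0]]
ft_force: [1.0, -0.2, 0.2]
width: 28.3
```

View pics/w22.png

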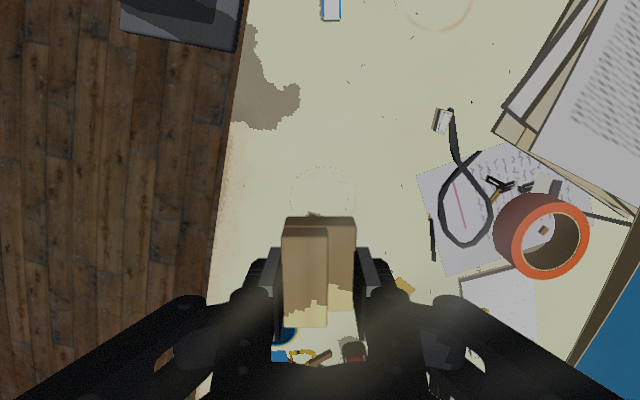

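```bash
python3 -m pendant '[[2,4,0,0,0,-0.1],[4,8.5,0,0,0,-0.2],[6,13,0,0,0,-0.3],[8,17.5,0,0,0,-0.37],[10,22,0,0,0,-0.37],[12,26.5,0,0,0,-0.37],[13.8,31,0,0,0,-0.37],[15.5,35.5,0,0,0,-0.37]]'
python3 -m pendant '[[0,4,0,0,0,0],[0,4,0,0,0,0],[0,4,0,0,0,0]]'
```

```text
time_s: 33.25
position: [605.5, 24.7, 280.6]
orientation: [[0.159, 0.987, -0.0], [0.987, -0.159, -0.0], [-0.0, -0.0, -1.0]]
ft_force: [0.9, -0.7, 0.4]
width: 28.4
time_s: 33.55
position: [605.0, 63.8, 280.5]
orientation: [[0.157, 0.988, -0.001], [0.988, -0.157, -0.0], [-0.0, -0.001, -1.0]]
ft_force: [0.0, -0.0, -0.2]
width: 28.4
```

```bash
python3 -m pendant '[[0,-0.1,-3,0,0,0],[0,-0.1,-6,0,0,0],[0,-0.1,-8,0,0,0],[0,-0.1,-8,0,0,0]]'
python3 -m pendant '[[0,0,0,0,0,0],[0,0,0,0,0,0],[0,0,0,0,0,0],[0,0,0,0,0,0],[0,0,4,0,0,0],[0,0,9,0,0,0],[0,0,9,0,0,0]]' 3.6
python3 - <<'E'
from h import *
p=cam('wrist');save(p,'pics/w23.png');o=r.get_obs();print(o['position'],o['width'])
q=cam('side');save(q,'pics/s23.png',(150,100,450,340),2.6)
E
```

```text
time_s: 33.95
position: [604.1, 59.9, 198.4]
orientation: [[0.161, 0.987, -0.004], [0.987, -0.161, -0.001], [-0.002, -0.004, -1.0]]
ft_force: [-0.4, -0.9, -1.2]
width: 28.2
time_s: 34.65
position: [607.4, 63.0, 297.2]
orientation: [[0.159, 0.987, 0.008], [0.987, -0.159, 0.001], [0.003, 0.008, -1.0]]
ft_force: [0.5, -0.2, -0.2]
width: 36.2
[606.5286771   62.36768565 294.20662695] 36.01177326207997
```

View pics/w23.png

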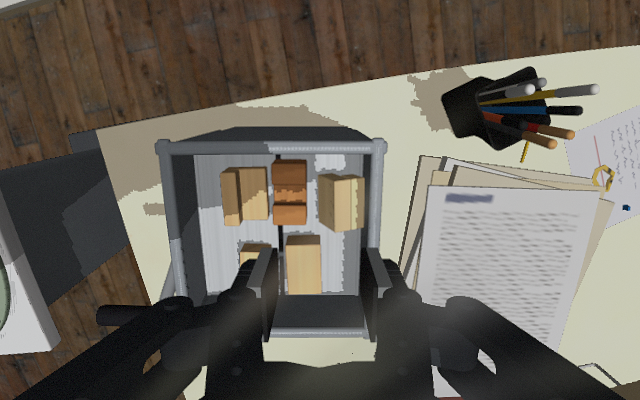

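View pics/s23.png

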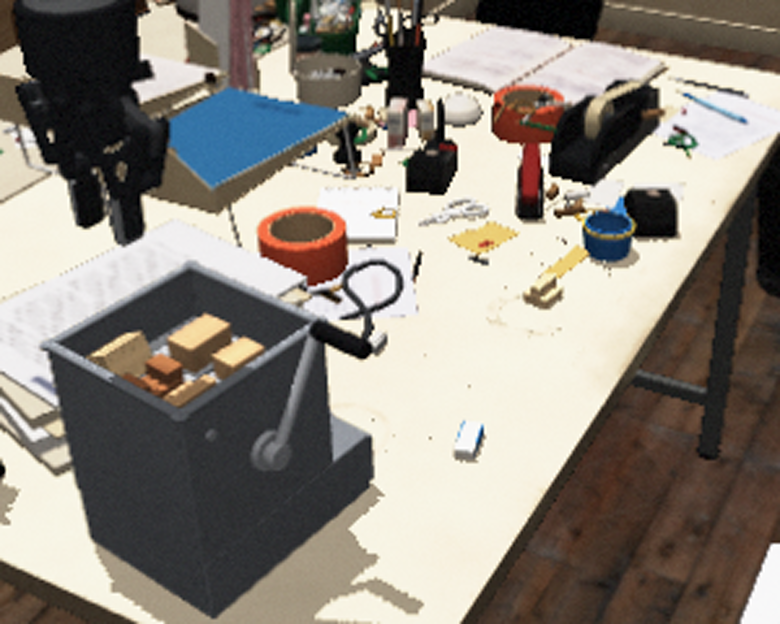

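```bash
python3 -m pendant '[[-0.5,-4.5,0,0,0,0],[-1,-9,0,0,0,0],[-2,-13.5,0,0,0,0],[-3.5,-18,0,0,0,0],[-5,-22.5,0,0,0,0],[-7,-27,-3,0,0,0],[-9,-31,-7,0,0,0],[-11,-35,-10,0,0,0]]' 5.5
python3 -m pendant '[[-1.5,-4.5,-3,0,0,0],[-3,-9,-5,0,0,0],[-3,-12.5,-5,0,0,0],[-3,-12.5,-5,0,0,0],[-3,-12.5,-5,0,0,0]]'
python3 - <<'E'
from h import *
p=cam('wrist');save(p,'pics/w24.png');o=r.get_obs();print(o['position'],o['width'],np.degrees(np.arctan2(o['orientation'][1,0],o['orientation'][0,0])))
for d in r.recognise(p,'offcut_1'):
    if d['conf']>.2: print(round(d['conf'],2),np.round(d['box']), np.round(unproj(p,[d['box'][:2]],14)))
E
```

```text
time_s: 35.55
position: [501.6, -273.7, 201.2]
orientation: [[0.159, 0.987, -0.001], [0.987, -0.159, 0.001], [0.0, -0.001, -1.0]]
ft_force: [2.1, -1.1, -0.1]
width: 55.2
time_s: 36.05
position: [472.3, -397.7, 151.9]
orientation: [[0.161, 0.987, -0.001], [0.987, -0.161, 0.002], [0.001, -0.002, -1.0]]
ft_force: [0.8, 1.9, 0.4]
width: 55.4
[ 472.95373723 -396.74053456  152.39918198] 55.309302970826806 80.84899430999775
0.63 [317. 219.  38.  51.] [[ 467. -418.   14.]]
```

View pics/w24.png

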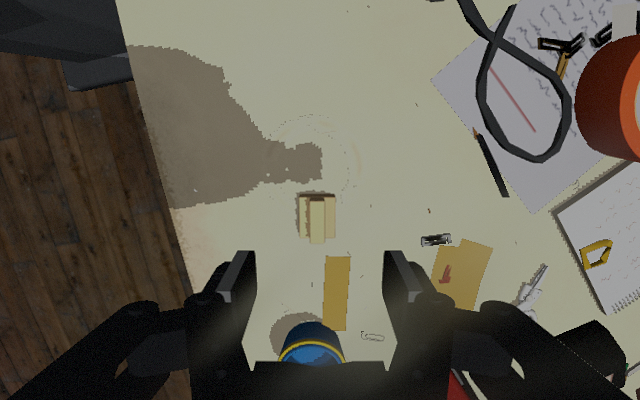

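```bash
python3 -m pendant '[[-0.5,-2.1,-4,0,0,0],[-0.5,-2.1,-8,0,0,0],[-0.5,-2.1,-12,0,0,0],[-0.5,-2.1,-14.2,0,0,0],[-0.5,-2.1,-14.2,0,0,0],[-0.5,-2.1,-14.2,0,0,0]]'
python3 -m pendant '[[0,0,0,0,0,0],[0,0,0,0,0,0],[0,0,0,0,0,0],[0,0,0,0,0,0],[0,0,0,0,0,0]]' 0
python3 -m pendant '[[0,0,2,0,0,0],[0,0,5,0,0,0],[0,0,9,0,0,0],[0,0,14,0,0,0],[0,0,19,0,0,0],[0,0,24,0,0,0],[0,0,27,0,0,0],[0,0,27,0,0,0]]'
python3 - <<'E'
from h import *
q=cam('wrist');save(q,'pics/w25.png')
E
```

```text
time_s: 36.75
position: [469.0, -417.8, 12.1]
orientation: [[0.158, 0.987, 0.001], [0.987, -0.158, 0.0], [0.0, 0.0, -1.0]]
ft_force: [0.3, -0.2, 0.4]
width: 55.1
time_s: 37.25
position: [468.9, -419.0, 13.2]
orientation: [[0.159, 0.987, 0.002], [0.987, -0.159, -0.002], [-0.001, 0.002, -1.0]]
ft_force: [-3.2, 2.2, 13.8]
width: 28.1
time_s: 38.05
position: [469.5, -419.3, 286.9]
orientation: [[0.16, 0.987, 0.006], [0.987, -0.16, -0.005], [-0.004, 0.007, -1.0]]
ft_force: [0.0, 0.9, 0.4]
width: 27.7
```

View pics/w25.png

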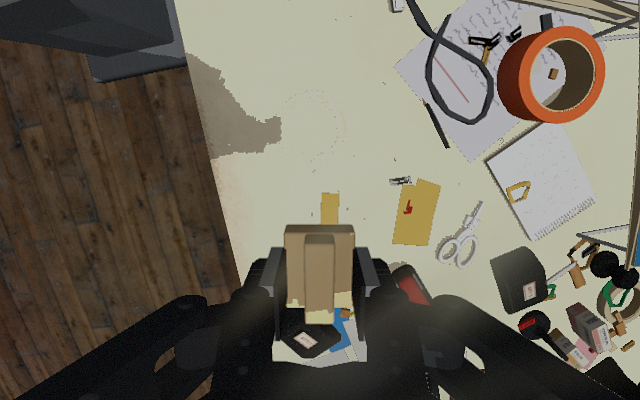

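```bash
python3 -m pendant '[[1,4.5,0,0,0,0],[2,9,0,0,0,0],[3,13.5,0,0,0,0],[4.5,18,0,0,0,0],[6,22.5,0,0,0,0],[6.8,27,0,0,0,0],[7.1,31.5,0,0,0,0],[7.1,36,0,0,0,0]]'
python3 -m pendant '[[0,4,0,0,0,0],[0,8.1,0,0,0,0],[0,8.1,0,0,0,0],[0,8.1,0,0,0,0]]'
```

```text
time_s: 38.9
position: [538.6, -56.7, 280.4]
orientation: [[0.159, 0.987, -0.001], [0.987, -0.159, 0.0], [-0.0, -0.001, -1.0]]
ft_force: [1.9, 0.1, -0.5]
width: 27.5
time_s: 39.3
position: [538.7, 23.0, 280.6]
orientation: [[0.157, 0.988, -0.001], [0.988, -0.157, -0.0], [-0.0, -0.001, -1.0]]
ft_force: [-0.8, -0.1, -0.8]
width: 28.0
```

```bash
python3 -m pendant '[[0,-0.1,-3,0,0,0],[0,-0.1,-6,0,0,0],[0,-0.1,-7.7,0,0,0],[0,-0.1,-7.7,0,0,0]]'
python3 -m pendant '[[0,0,0,0,0,0],[0,0,0,0,0,0],[0,0,0,0,0,0],[0,0,0,0,0,0],[0,0,4,0,0,0],[0,0,9,0,0,0],[0,0,9,0,0,0]]' 3.6
python3 -m pendant '[[0,-4,0,0,0,0],[0,-7,0,0,0,0],[0,-7,0,0,0,0],[0,-7,0,0,0,0]]'
python3 - <<'E'
from h import *
p=cam('wrist');save(p,'pics/w26.png');o=r.get_obs();print(o['position'],o['width'])
q=cam('side');save(q,'pics/s26.png',(150,100,450,340),2.6)
c=cam('scene');save(c,'pics/c26.png',(250,80,560,360),2.1)
for k in(q,c):
  for d in r.recognise(k,'offcut_1'):
    if d['conf']>.2: print(round(d['conf'],2),np.round(d['box']), np.round(unproj(k,[d['box'][:2]],14)))
E
```

```text
time_s: 39.7
position: [537.9, 19.8, 201.9]
orientation: [[0.161, 0.987, -0.004], [0.987, -0.161, -0.0], [-0.001, -0.004, -1.0]]
ft_force: [0.3, -0.5, 0.8]
width: 28.0
time_s: 40.4
position: [541.2, 22.3, 300.0]
orientation: [[0.159, 0.987, 0.008], [0.987, -0.159, 0.0], [0.002, 0.008, -1.0]]
ft_force: [0.4, 0.2, -0.9]
width: 35.8
time_s: 40.8
position: [539.2, -48.9, 294.4]
orientation: [[0.161, 0.987, 0.0], [0.987, -0.161, 0.0], [0.0, 0.0, -1.0]]
ft_force: [0.5, -0.5, -0.8]
width: 36.1
[539.1889463  -48.01303258 294.45713129] 35.95465999998035
0.8 [240. 236.  24.  21.] [[ 687. -159.   14.]]
0.75 [227. 232.  25.  21.] [[ 728. -158.   14.]]
0.73 [210. 245.  23.  16.] [[731. -92.  14.]]
0.63 [196. 237.  23.  14.] [[ 786. -102.   14.]]
0.73 [309. 116.  18.  12.] [[709. 238.  14.]]
0.61 [290. 126.  12.  11.] [[627. 223.  14.]]
```

View pics/w26.png

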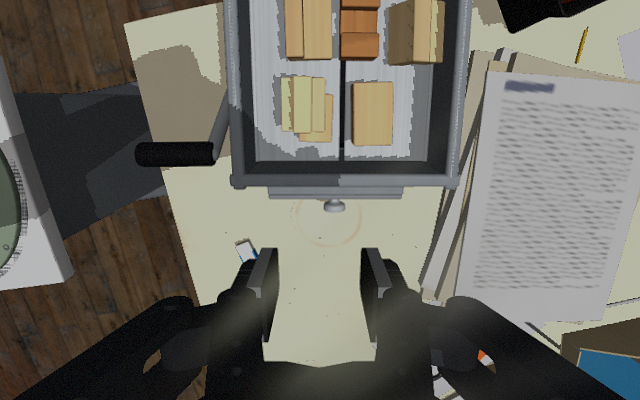

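View pics/s26.png

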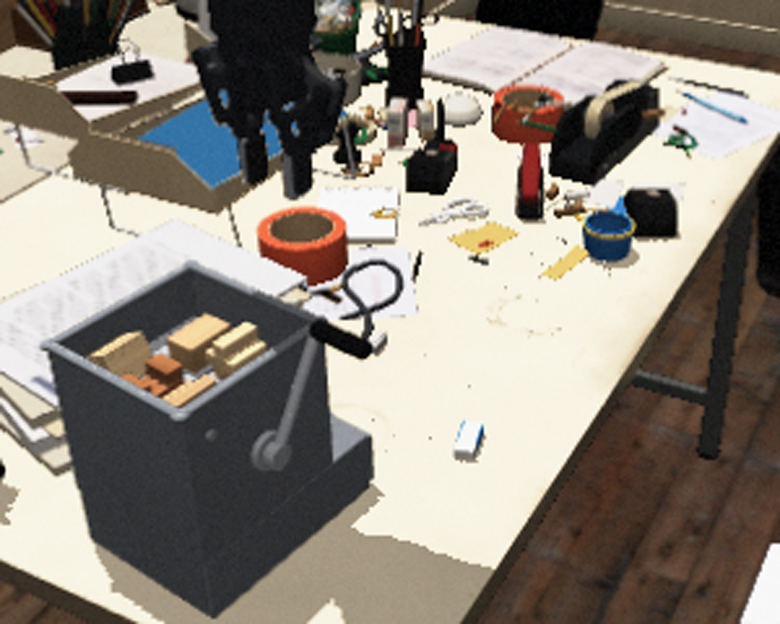

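View pics/c26.png

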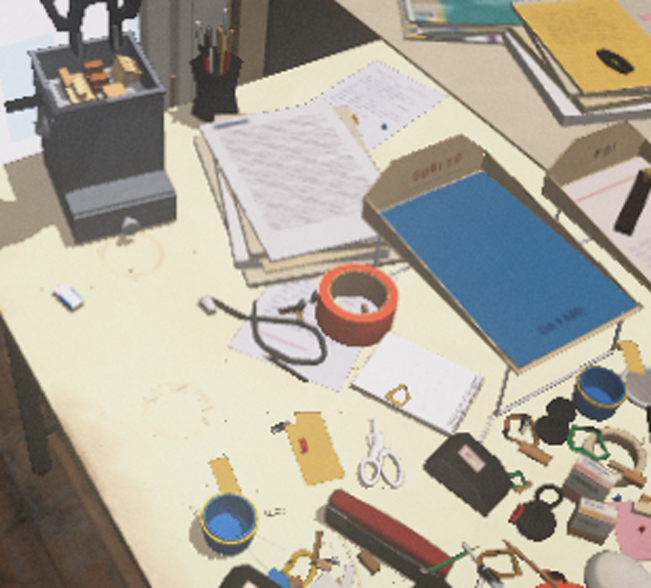

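```bash
python3 - <<'E'
import cv2
from h import *
c=cam('scene');save(c,'pics/c27.png',(330,290,480,390),5)
for d in r.recognise(c,'offcut_6'): print(round(d['conf'],2),np.round(d['box']), np.round(unproj(c,[d['box'][:2]],14)))
E
```

```text
0.67 [289. 124.  12.  11.] [[630. 233.  14.]]
0.59 [308. 116.  17.   8.] [[707. 244.  14.]]
0.55 [305. 126.  13.   5.] [[673. 197.  14.]]
```

View pics/c27.png

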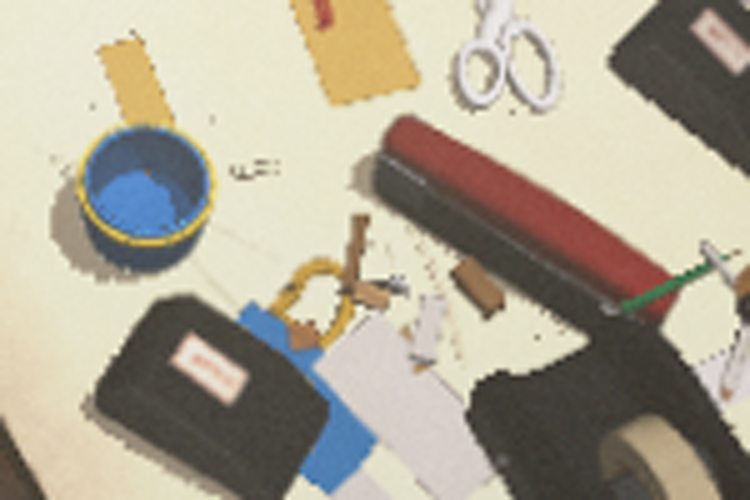

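```bash
python3 -m pendant '[[-4,0,0,0,0,0],[-8,1,0,0,0,0],[-9.5,2.1,0,0,0,0],[-9.5,2.1,0,0,0,0],[-9.5,2.1,-4,0,0,0],[-9.5,2.1,-8.4,0,0,0],[-9.5,2.1,-8.4,0,0,0],[-9.5,2.1,-8.4,0,0,0]]' 0
python3 - <<'E'
from h import *
p=cam('wrist');save(p,'pics/w28.png');o=r.get_obs();print(o['position'],o['width'],o['ft_force'])
q=cam('side');save(q,'pics/s28.png',(150,100,450,340),2.6)
E
```

```text
time_s: 41.95
position: [444.6, -27.1, 210.9]
orientation: [[0.158, 0.987, -0.001], [0.987, -0.158, 0.001], [0.001, -0.001, -1.0]]
ft_force: [0.3, -0.0, 0.5]
width: -0.3
[445.14133215 -27.20477418 211.66986628] -0.1842907322436886 [-0.02374522  0.10323465  1.04529873]
```

View pics/w28.png

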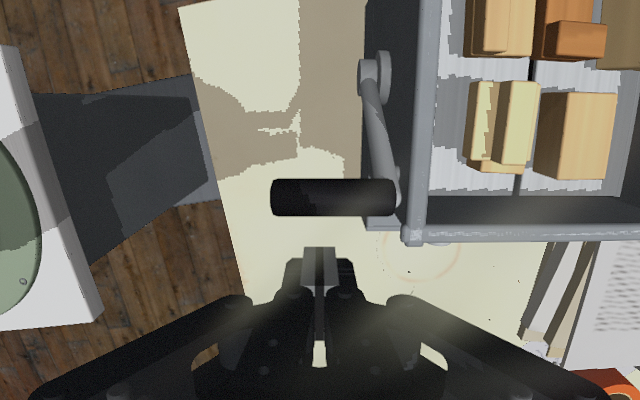

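View pics/s28.png

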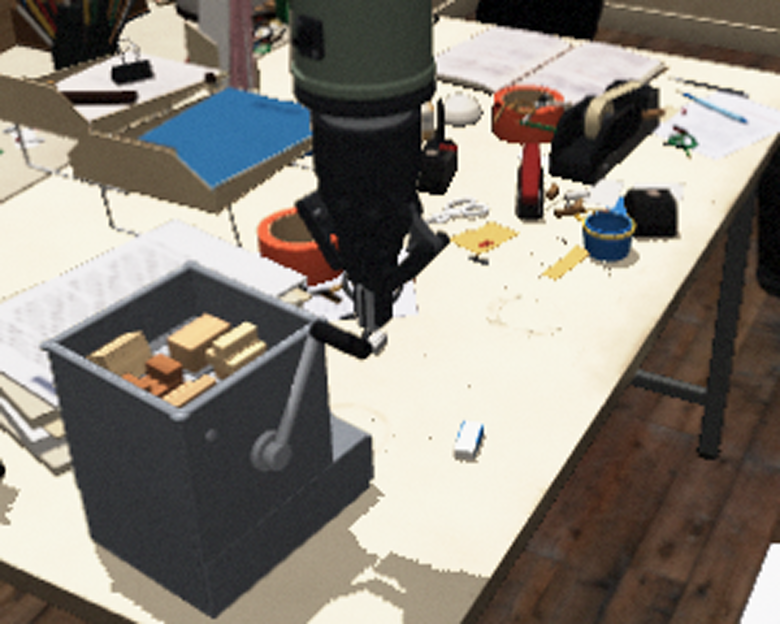

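```bash
python3 -m pendant '[[0.2,1.2,0,0,0,0],[0.4,2.4,0,0,0,0],[0.6,3.6,0,0,0,0],[0.8,4.8,0.2,0,0,0],[0.96,6,0.4,0,0,0],[0.96,6,0.4,0,0,0]]'
python3 - <<'E'
from h import *
p=cam('wrist');save(p,'pics/w29.png')
E
```

```text
time_s: 42.65
position: [454.1, 34.4, 214.6]
orientation: [[0.157, 0.988, 0.001], [0.988, -0.157, 0.001], [0.001, 0.001, -1.0]]
ft_force: [0.7, -2.8, 2.6]
width: 0.1
```

View pics/w29.png

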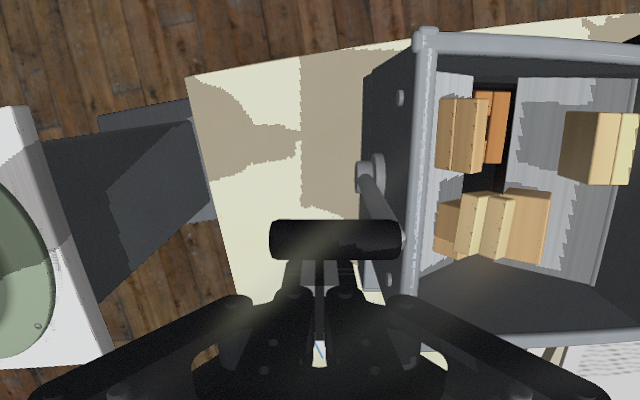

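```bash
python3 -m pendant '[[0.2,1.2,0,0,0,0],[0.4,2.4,0,0,0,0],[0.6,3.6,-0.2,0,0,0],[0.8,4.8,-0.4,0,0,0],[0.9,5.4,-0.5,0,0,0],[0.9,5.4,-0.5,0,0,0]]'
python3 -m pendant '[[0.05,0.2,0,0,0,0],[0.05,0.2,0,0,0,0]]'
python3 -m pendant '[[0.05,0.2,0,0,0,0],[0.05,0.2,0,0,0,0]]'
```

```text
time_s: 43.3
position: [462.0, 86.6, 208.4]
orientation: [[0.159, 0.987, -0.002], [0.987, -0.159, -0.001], [-0.001, -0.002, -1.0]]
ft_force: [-1.4, -6.3, -2.7]
width: -0.1
time_s: 43.5
position: [462.3, 87.7, 208.3]
orientation: [[0.16, 0.987, -0.003], [0.987, -0.16, -0.002], [-0.002, -0.002, -1.0]]
ft_force: [-2.1, -7.9, -5.7]
width: 0.1
time_s: 43.7
position: [462.7, 89.5, 208.2]
orientation: [[0.16, 0.987, -0.003], [0.987, -0.16, -0.002], [-0.002, -0.003, -1.0]]
ft_force: [-1.6, -8.7, -6.1]
width: -0.2
```

```bash
python3 -m pendant '[[0.05,0.2,0,0,0,0],[0.05,0.3,0,0,0,0],[0.05,0.3,0,0,0,0]]'
python3 -m pendant '[[0.03,0.15,0,0,0,0],[0.05,0.3,0,0,0,0],[0.05,0.3,0,0,0,0]]'
python3 - <<'E'
from h import *
p=cam('wrist');save(p,'pics/w30.png')
q=cam('side');save(q,'pics/s30.png',(150,100,450,340),2.6)
E
```

```text
time_s: 44.0
position: [463.0, 90.7, 208.0]
orientation: [[0.161, 0.987, -0.004], [0.987, -0.161, -0.004], [-0.005, -0.003, -1.0]]
ft_force: [-2.2, -18.5, -6.0]
width: -0.1
time_s: 44.3
position: [463.1, 91.6, 207.6]
orientation: [[0.162, 0.987, -0.006], [0.987, -0.163, -0.008], [-0.008, -0.004, -1.0]]
ft_force: [-3.5, -30.9, -3.9]
width: -0.1
```

View pics/w30.png

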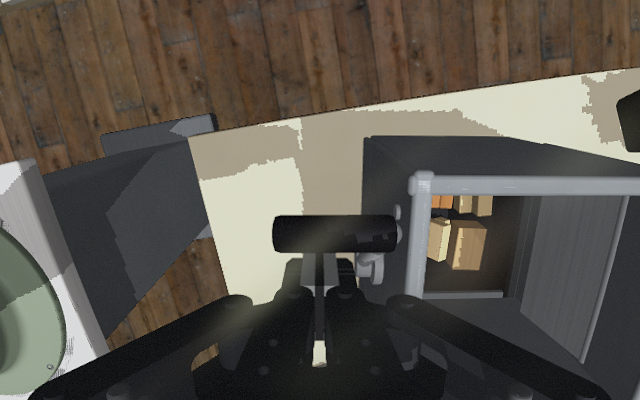

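View pics/s30.png

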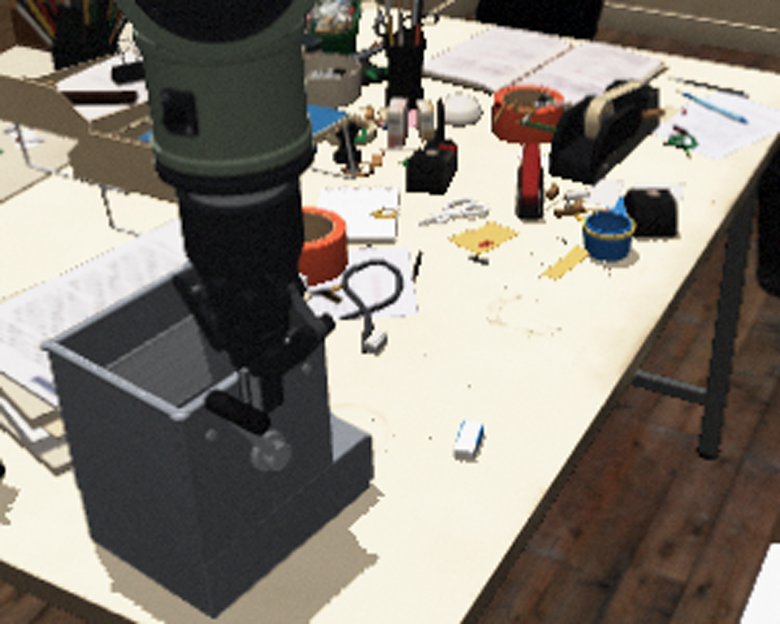

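```bash
python3 -m pendant '[[-0.1,-0.6,0,0,0,0],[-0.3,-1.8,0.1,0,0,0],[-0.5,-3.2,0.3,0,0,0],[-0.75,-4.6,0.5,0,0,0],[-1,-6,0.5,0,0,0],[-1.2,-7.4,0.3,0,0,0],[-1.4,-8.8,0.2,0,0,0],[-1.6,-10.2,0,0,0,0]]'
python3 -m pendant '[[-0.2,-1.2,0,0,0,0],[-0.5,-3,0,0,0,0],[-0.5,-5,2,0,0,0],[-0.5,-6,6,0,0,0],[2,-6,10,0,0,0],[5,-4,13,0,0,0],[8,0,13,0,0,0],[10,2,13,0,0,0]]'
python3 -m pendant '[[0,2,0,0,0,0],[0,2,0,0,0,0],[0,2,0,0,0,0]]'
python3 - <<'E'
from h import *
p=cam('wrist');save(p,'pics/w31.png');print(r.get_obs()['position'])
q=cam('side');save(q,'pics/s31.png',(150,100,450,340),2.6)
E
```

```text
time_s: 45.2
position: [448.6, -6.3, 209.1]
orientation: [[0.159, 0.987, 0.0], [0.987, -0.159, 0.0], [0.0, 0.0, -1.0]]
ft_force: [0.7, -1.3, -0.5]
width: 0.0
time_s: 46.0
position: [550.4, 17.2, 340.2]
orientation: [[0.158, 0.987, 0.002], [0.987, -0.158, 0.002], [0.002, 0.002, -1.0]]
ft_force: [-0.0, -0.4, 0.4]
width: -0.4
time_s: 46.3
position: [548.7, 34.4, 339.1]
orientation: [[0.158, 0.987, -0.0], [0.987, -0.158, 0.0], [0.0, -0.0, -1.0]]
ft_force: [-0.5, -0.3, -0.4]
width: 0.4
[548.70699369  33.70272389 339.17122193]
```

View pics/w31.png

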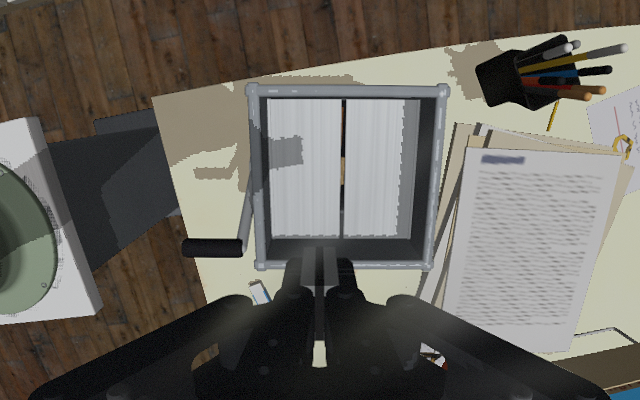

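View pics/s31.png

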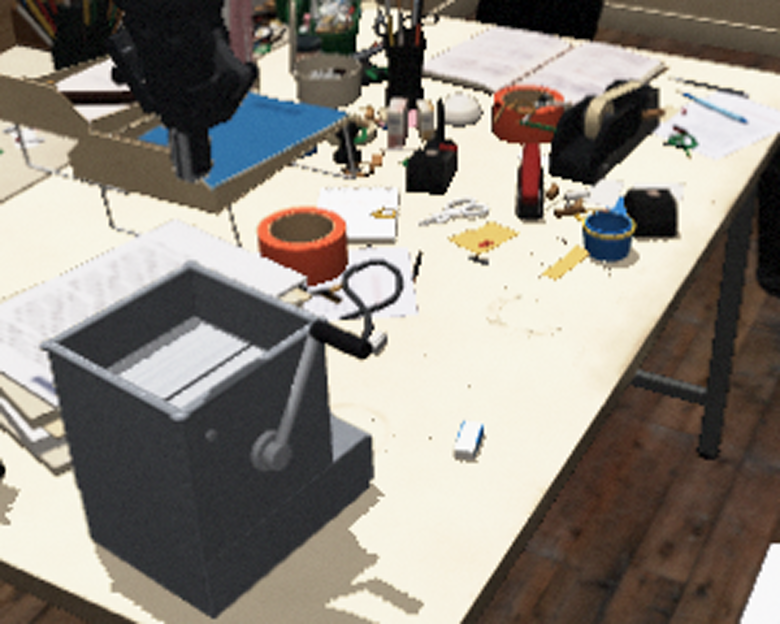

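```bash
python3 - <<'E'
from h import *
p=cam('wrist');print('grip',unproj(p,[[182,247],[242,247]],207).round(1))
c=cam('scene');save(c,'pics/c31.png',(230,80,450,360),2.1)
q=cam('side')
for k in(q,c):
  for t in('offcut_1','sharpener','eraser'):
    for d in r.recognise(k,t):
      if d['conf']>.2: print(t,round(d['conf'],2),np.round(d['box']), np.round(unproj(k,[d['box'][:2]],10)))
E
```

```text
grip [[429.5   8.3 207. ]
 [479.2   0.6 207. ]]
sharpener 0.48 [296. 233.   6.  11.] [[ 568. -241.   10.]]
eraser 0.64 [328. 268.  14.  12.] [[ 427. -150.   10.]]
sharpener 0.45 [348. 225.   5.   7.] [[ 578. -262.   10.]]
eraser 0.61 [308. 184.  48.  23.] [[554. -63.  10.]]
eraser 0.52 [283. 221.   9.  10.] [[ 430. -162.   10.]]
```

View pics/c31.png

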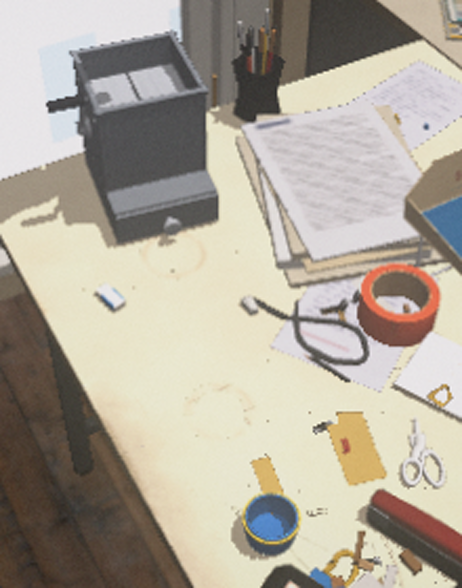

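```bash
python3 -c "
from workcell import r
print(r.get_obs()['ft_force'],r.get_obs()['time_s']);print(r.close_job())"
```

```text
[-0.37047287 -1.03101947  1.20857039] 46.85
the job is handed in; nothing more can be done
None
```

The desk is cleared and the job is handed in at 46.9 s of simulated time; no verdict is reported. I pushed the drawer home until it met its stop at about 18 N. All six offcuts present (1, 2, 3, 4, 5 and 7) then went into the hopper. I swung the lever until it met its stop at about 31 N and let it spring back.

**Dropped grip:** Offcut 2 slipped from the grip on the first try and slid about 10 mm. I found it again and picked it up lower.

**Last checks:**
- The hopper is empty and its flaps are shut. Most of the blocks were visible lying in the drawer while the flaps hung open.
- The lever grip is within 2 mm of where it rested at the start, and the drawer looks home.
- The eraser, sharpener and ink pot look unmoved.
- The cameras and the recogniser find no offcuts left on the desk.

**Less certain:**
- I found no offcut 6 anywhere, so I took it to be absent. I judged the small brown bits among the far clutter too small to be offcuts.
- In one of the last pictures the recogniser reported a second eraser at the drawer front, which I took as false.

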